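# Load the studio kiln and set its controller

### The job

Load this kiln for firing: swing its lid open, gently lower every painted flask from the brown mat into the chamber so that each stands on its foot on the kiln shelf, never dropping one onto the shelf, then swing the lid fully shut. Turn the controller's knob until the red pointer lies on the orange mark, and leave the bowl, paint cup and amber bottle where they are.

Things in the scene. Friction and masses are not known exactly. Their poses are not given: they have to be found in the camera images.
- flask_1: round-bellied unfired ceramic flask, white with yellow painted bands and a yellow ring on its neck; belly 56 mm in diameter between 14 and 24 mm above the foot, flat foot 45 mm in diameter, short neck 18 mm in diameter, 49 mm tall in all, about 0.11 kg. Origin at the centre of its foot, z up through the neck. Starts standing on the mat; may be absent (None); 3 to 5 are present
- flask_2: round-bellied unfired ceramic flask, white with blue painted bands and a blue ring on its neck; belly 56 mm in diameter between 14 and 24 mm above the foot, flat foot 45 mm in diameter, short neck 18 mm in diameter, 49 mm tall in all, about 0.11 kg. Origin at the centre of its foot, z up through the neck. Starts standing on the mat; may be absent (None); 3 to 5 are present
- flask_3: round-bellied unfired ceramic flask, white with green painted bands and a green ring on its neck; belly 56 mm in diameter between 14 and 24 mm above the foot, flat foot 45 mm in diameter, short neck 18 mm in diameter, 49 mm tall in all, about 0.11 kg. Origin at the centre of its foot, z up through the neck. Starts standing on the mat; may be absent (None); 3 to 5 are present
- flask_4: round-bellied unfired ceramic flask, white with brick-red painted bands and a brick-red ring on its neck; belly 56 mm in diameter between 14 and 24 mm above the foot, flat foot 45 mm in diameter, short neck 18 mm in diameter, 49 mm tall in all, about 0.11 kg. Origin at the centre of its foot, z up through the neck. Starts standing on the mat; may be absent (None); 3 to 5 are present
- flask_5: round-bellied unfired ceramic flask, white with purple painted bands and a purple ring on its neck; belly 56 mm in diameter between 14 and 24 mm above the foot, flat foot 45 mm in diameter, short neck 18 mm in diameter, 49 mm tall in all, about 0.11 kg. Origin at the centre of its foot, z up through the neck. Starts standing on the mat; may be absent (None); 3 to 5 are present
- mat: brown hardboard mat, 260 x 250 x 3 mm, fixed to the table; origin at the centre of its underside
- kiln: small square top-loading kiln in a steel jacket, cream fibre lining, fixed to the table; outside 256 (x) by 266 (y) mm, walls 26 mm (28 mm with the jacket), rim 135 mm above the table. Origin at the centre of its underside on the table; it stands at some yaw
- chamber (a point): centre of the kiln chamber, on the upper face of the kiln shelf, 50 mm above the table and 85 mm below the rim; axes as the kiln's. The chamber is 200 mm along x and 210 mm along y, open at the top once the lid is swung away
- kiln_shelf: tan kiln shelf that forms the chamber's floor, 196 x 206 x 8 mm, fixed in the kiln; origin at the centre of its underside, 42 mm above the table
- kiln_lid (a joint): angle of the kiln lid in rad: 0 fully shut (against a stop), 1.75 fully swung aside; it stays where it is left, about 0.25 N m of friction. A level slab, 256 x 266 x 32 mm, its top 169 mm above the table. It opens counter-clockwise seen from above, out over the kiln's far side; at 1.45 the chamber is wholly clear
- lid_pivot (a point): axis of the upright post at the kiln's far left corner about which the lid turns, 135 mm above the table, at (142, 136) mm in the kiln's frame
- lid_grip (a point): middle of the lid's black upright grip, a round post 24 mm in diameter that stands clear from 183 to 223 mm above the table; this point is 203 mm above the table, 165 mm from the lid's pivot; with the lid shut it is at (-20, 106) mm in the kiln's frame
- controller: grey kiln controller box, 190 (x) by 120 (y) by 90 mm high, fixed to the table, with a white dial (106 mm) on the far half of its top and a black knob on the near half. Origin at the centre of its underside
- setting_knob (a joint): angle of the controller knob in rad, 0 to 6.28, growing clockwise seen from above; it drives the red pointer, which turns the same way one third as far. Stays where it is left; friction about 0.03 N m
- knob_grip (a point): grip point of the black knob, on its upright axis, 112 mm above the table. The knob's grip is a bar 42 mm long, 12 mm thick, standing from 98 to 120 mm above the table; its long side lies along this point's x axis
- pointer_arm (a joint): angle of the red pointer on the dial in rad, growing clockwise seen from above; 0 points to the controller's left (+y of the box)
- pointer (a point): tip of the red pointer, 44 mm from the dial's centre, 96 mm above the table; y axis along the pointer, outwards
- mark_tab (a joint): angle of the orange mark (a tab 6 mm wide) at the dial's edge, in rad, measured as the pointer's; it is set beforehand, and nothing drives it
- mark (a point): inner part of the orange mark, 44 mm from the dial's centre, 93.5 mm above the table; y axis outwards from the dial's centre
- wave_bowl: yellow bowl, 100 mm wide, 50 mm high, loose on the table; origin under its centre; to be left alone
- paint_cup: small clear cup, 64 mm wide, 45 mm high, loose; origin under its centre; to be left alone
- amber_bottle: small amber glass bottle with a black cap, 44 mm wide, 85 mm high, loose; origin under its centre; to be left alone
There are look-alikes about, which are no part of the job. Leave any pink look-alike of the flask_5 alone.

How it is judged (in metres and radians):
On the way, in this order (a step that is already met when the one before it is completed fails the run):
1. the lid is swung aside (value of joint kiln_lid above 1.3 rad), for 0.2 s.
2. every flask stands in the chamber on the shelf, let go (x of flask_1 in the frame of chamber between -0.1 and 0.1 m and y of flask_1 in the frame of chamber between -0.105 and 0.105 m and z of flask_1 in the frame of chamber between -0.008 and 0.008 m and angle between each of flask_1, flask_2, flask_3, flask_4, flask_5's own z axis and vertical below 0.2 rad and linear speed of each of flask_1, flask_2, flask_3, flask_4, flask_5 below 0.03 m/s and contact force between the fingers and flask_1 below 0.05 N and x of flask_2 in the frame of chamber between -0.1 and 0.1 m and y of flask_2 in the frame of chamber between -0.105 and 0.105 m and z of flask_2 in the frame of chamber between -0.008 and 0.008 m and contact force between the fingers and flask_2 below 0.05 N and x of flask_3 in the frame of chamber between -0.1 and 0.1 m and y of flask_3 in the frame of chamber between -0.105 and 0.105 m and z of flask_3 in the frame of chamber between -0.008 and 0.008 m and contact force between the fingers and flask_3 below 0.05 N and x of flask_4 in the frame of chamber between -0.1 and 0.1 m and y of flask_4 in the frame of chamber between -0.105 and 0.105 m and z of flask_4 in the frame of chamber between -0.008 and 0.008 m and contact force between the fingers and flask_4 below 0.05 N and x of flask_5 in the frame of chamber between -0.1 and 0.1 m and y of flask_5 in the frame of chamber between -0.105 and 0.105 m and z of flask_5 in the frame of chamber between -0.008 and 0.008 m and contact force between the fingers and flask_5 below 0.05 N), for 0.2 s.
At the end, for the whole second after the job is handed in: every flask present stands upright (within 0.2 rad) and at rest on the kiln shelf inside the chamber, let go; the lid is shut (within 0.05 rad); the red pointer is within 0.06 rad of the orange mark (all of step 2 and value of joint kiln_lid below 0.05 rad and angle between the y axis of pointer and the y axis of mark, either way round below 0.06 rad); the robot touches nothing.
It fails at once if a flask is dropped into the chamber: it falls faster than 0.4 m/s between 6 and 70 mm above the shelf ((x of flask_1 in the frame of chamber between -0.1 and 0.1 m and y of flask_1 in the frame of chamber between -0.105 and 0.105 m and z of flask_1 in the frame of chamber between 0.006 and 0.07 m and linear speed of flask_1 above 0.4 m/s) or (x of flask_2 in the frame of chamber between -0.1 and 0.1 m and y of flask_2 in the frame of chamber between -0.105 and 0.105 m and z of flask_2 in the frame of chamber between 0.006 and 0.07 m and linear speed of flask_2 above 0.4 m/s) or (x of flask_3 in the frame of chamber between -0.1 and 0.1 m and y of flask_3 in the frame of chamber between -0.105 and 0.105 m and z of flask_3 in the frame of chamber between 0.006 and 0.07 m and linear speed of flask_3 above 0.4 m/s) or (x of flask_4 in the frame of chamber between -0.1 and 0.1 m and y of flask_4 in the frame of chamber between -0.105 and 0.105 m and z of flask_4 in the frame of chamber between 0.006 and 0.07 m and linear speed of flask_4 above 0.4 m/s) or (x of flask_5 in the frame of chamber between -0.1 and 0.1 m and y of flask_5 in the frame of chamber between -0.105 and 0.105 m and z of flask_5 in the frame of chamber between 0.006 and 0.07 m and linear speed of flask_5 above 0.4 m/s)).
It fails at once if a flask strikes or is pressed on the kiln shelf with over 25 N (contact force between any of flask_1, flask_2, flask_3, flask_4, flask_5 and kiln_shelf above 25 N).
It fails at once if the bowl, paint cup or amber bottle is moved by more than 25 mm (distance of any of wave_bowl, paint_cup, amber_bottle from where it was at the start of the episode above 0.025 m).
Of flask_1, flask_2, flask_3, flask_4, flask_5 only 3 to 5 are there at a start; the rules pass over those that are not, and their reading is None.
At some moment in a run one of flask_1, flask_2, flask_3, flask_4, flask_5 may be knocked a few centimetres aside while the robot is not near it.
It also fails if it takes over 210 s, if anything falls off the work surface, if the arm or the gripper's body presses on something with over 40 N, if the wrist force passes 120 N, or if a joint passes its speed limit or range.

### The arm

A 6-joint arm with a two-finger parallel gripper is mounted at the origin on the work surface. World frame = base frame: x ahead of the robot, y to its left, z up, the work surface at z = 0. Lengths are in m, angles in degrees, forces in N, time in s.
With the tool pointing down it reaches from about 0.4 to 0.925 m from the base axis. Payload 12.5 kg.
Tool frame: the origin (TCP) lies on the centre line of the jaws, within the pads' length; the fingertips stand 17 mm ahead of it and the grasp point (between the pads) lies 2 mm behind it; z points along the fingers, y is the line along which they close (so a half turn about z gives the same grasp; the last joint's range is limited). The gripper opens to 95 mm and grips with 3 to 60 N. Pads are 20 mm wide; open, the fingers measure 119 mm over their backs; the gripper's body (75 mm by 180 mm) begins 59 mm behind the grasp point.
Start: joints at [70.268, 28.126, 89.318, -0, 62.55, -6.05], TCP at [0.148, 0.607, 0.232] pointing down, gripper open.
Joint ranges: [-177.58, 177.58], [-47.91, 125.51], [2.72, 160], [-65.01, 245.01], [3.68, 167.84], [-153.87, 153.87]. Speed limits (degrees/s): [127.2, 127.2, 159.86, 180, 180, 180].

### API

Orientations are given as [roll, pitch, yaw] about the fixed x, y, z axes, in that order (R = Rz(yaw) Ry(pitch) Rx(roll)).
In Python, from bench import manip gives the robot as it stands.
- The arm moves only by the shell command python3 -m creep 'ROWS' [OPENING] [FORCE]. ROWS is JSON, a list of rows, each a list of 4 numbers: the shift along the tool's x, y, z in m, then the turn about the tool's z in degrees. A call has 1 to 20 rows; each row is the pose to reach, as a shift and turn from the pose commanded when the call began, along the tool's axes at that moment; what a row does not reach only later rows make up. A row lasts 1/12 s, in which the tool goes at most 41.7 mm and 7.16 degrees, less where a joint would pass 70% of its speed; a pose out of reach is approached as far as the arm can. A call with a gripper value outside its range is refused whole. OPENING is the opening, from 0 (shut) to 1 (fully open), set as the call begins (- or left out, the last holds). The fingers move at their own pace and stop on an object; FORCE is the grip in N (left out, the last holds). Time passes only in rows, so rows that repeat a pose let the fingers close. It gives the time, the measured TCP pose, the force, the opening and the grip force at its end, in the units of the state.
- manip.get_state(): the state, without advancing time (a new reading comes with each control period).
- manip.read_camera(name): name is "side" or "top"; returns (picture, depth): 480x640x3 uint8, red, green, blue; 480x640 float32, m along the optical axis (not along the pixel's ray), 0 where there is no reading.
- manip.camera_model(name): a dict with "K" (3x3 intrinsics, pixels), "eye" and "rotation" of the camera in the world. Camera axes: x right, y down, z forward; pixel columns grow to the right and rows downward; lengths in m; the calibration is good to about 2 mm. A picture is of the moment at which its call begins. camera_model takes no time and is no camera call.
- manip.job_done(): hands the job in; it is judged then, once.
The state is a dict: "clock": time; "joint_positions": joint angles; "joint_velocities": joint speeds; "joint_efforts": joint torques, N m; "eef_pos": TCP position; "tool_rot": TCP orientation; "contact_force": force on the tool from outside, world axes, zero at the start; "moment": the same for the moment, N m; "finger_gap": opening from 0.0 (shut) to 1.0 (fully open); "gripper_force": force on a finger pad.
Only numpy, scipy, OpenCV 4.12 (cv2) and the standard library are available. Lean on these libraries where they do the work, as an engineer would, in place of code of your own. Each camera call takes 0.05 s, during which the arm holds its last target. There are 200 camera calls.

## Working session

There is one attempt and no reset: what is moved stays moved. The work goes in short steps, Python scripts to look and compute and a shell command to move; the robot and the scene stay as the last step left them, time stands still between calls to the robot, and variables do not carry over. Pictures are saved under pics/ and viewed, at most 14 in all, crops included, and the job is handed in when it is done.

```bash
ls; mkdir -p pics
python3 - <<'E'
from bench import manip
import cv2,numpy as np
for n in("top","side"):
    p,d=manip.read_camera(n);cv2.imwrite(f"pics/{n}0.png",p[:,:,::-1]);np.savez(f"{n}0.npz",p=p,d=d)
    m=manip.camera_model(n);print(n,m)
print(manip.get_state())
E
```

```text
pics
top {'K': array([[587.50467999,   0.        , 324.70494994],
       [  0.        , 587.50467999, 233.84977178],
       [  0.        ,   0.        ,   1.        ]]), 'eye': array([ 0.46559281, -0.06201933,  1.40986789]), 'rotation': array([-1.75883996e+02,  1.24097859e-01, -8.85176473e+01])}
side {'K': array([[458.54893547,   0.        , 324.52857648],
       [  0.        , 458.54893547, 238.48102837],
       [  0.        ,   0.        ,   1.        ]]), 'eye': array([ 0.29244272, -0.87765679,  0.88162329]), 'rotation': array([-130.51857239,   -0.33453917,  -18.26172394])}
{'clock': 0.1, 'joint_positions': array([ 7.02673200e+01,  2.81597446e+01,  8.93456356e+01, -1.44798609e-03,
        6.25491450e+01, -6.05028608e+00]), 'joint_velocities': array([ 0.05712818, -0.09299049, -0.07686879,  0.00014804,  0.11996123,
        0.12496925]), 'joint_efforts': array([ 2.40666333e-03, -6.13619900e+01, -2.58604950e+01,  6.93901652e-02,
        4.70307958e-02, -9.12622340e-05]), 'eef_pos': array([0.14775465, 0.60708814, 0.23113647]), 'tool_rot': array([-1.79945643e+02, -4.46986589e-03,  1.66318272e+02]), 'contact_force': array([-0.09027607,  0.21665051, -0.03453332]), 'moment': array([ 0.0253654 ,  0.00923694, -0.00223986]), 'gripper_force': 0.0, 'finger_gap': 1.0005036767994997}
```

View pics/top0.png

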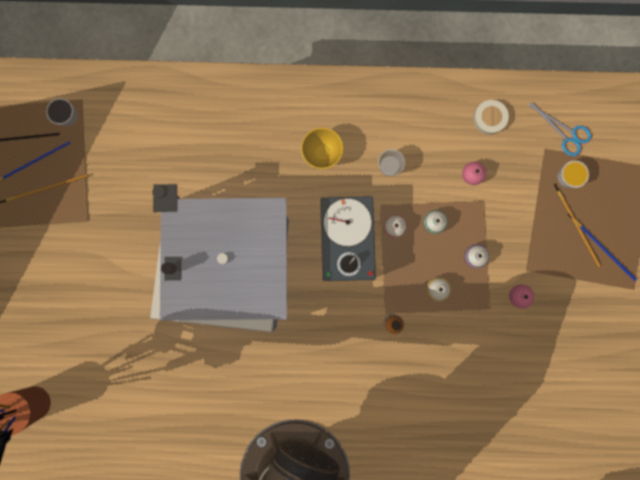

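View pics/side0.png

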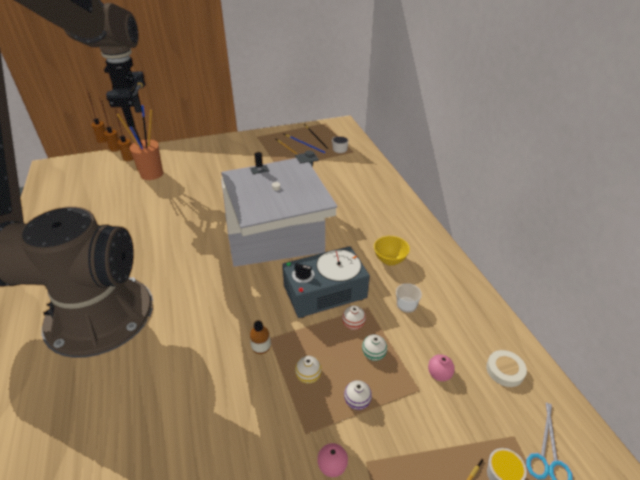

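The top view shows four flasks on the mat: red (396,226), green (435,221), purple (477,256) and yellow (439,289). Blue is absent. The things I could mistake for a flask are the pink look-alikes at (473,174) and (521,296), both off the mat. The kiln is at about (222,260) with its grip at (172,267) and pivot block at (165,197). The controller is at (348,238). Next I'll check close crops and measure.

```bash
cat > h.py <<'E'
from bench import manip
import cv2,numpy as np
from scipy.spatial.transform import Rotation as R
def cam(n):
    m=manip.camera_model(n);return np.array(m["K"]),np.array(m["eye"]),R.from_euler('xyz',m["rotation"],degrees=True).as_matrix()
def atz(n,u,v,z):
    K,e,r=cam(n);w=r@np.linalg.inv(K)@[u,v,1];return e+w*(z-e[2])/w[2]
def dep(n,u,v,d):
    K,e,r=cam(n);return e+r@np.linalg.inv(K)@[u,v,1]*d
def pts(n,d):
    K,e,r=cam(n);v,u=np.mgrid[:480,:640];P=np.stack([u,v,np.ones_like(u)],-1)@np.linalg.inv(K).T*d[...,None]
    return P@r.T+e
def proj(n,p):
    K,e,r=cam(n);q=K@(r.T@(np.array(p)-e));return q[:2]/q[2]
def snap(n,name):
    p,d=manip.read_camera(n);np.savez(name+".npz",p=p,d=d);return p,d
def crop(p,u0,v0,u1,v1,s,name):
    cv2.imwrite(f"pics/{name}.png",cv2.resize(p[v0:v1,u0:u1,::-1],None,fx=s,fy=s,interpolation=cv2.INTER_CUBIC))
def tool(dx,dy):  # world displacement -> tool xy
    s=manip.get_state();r=R.from_euler('xyz',s["tool_rot"],degrees=True).as_matrix();return r.T@[dx,dy,0]
E
python3 - <<'E'
from h import *
f=np.load("top0.npz");p,d=f["p"],f["d"]
a=cv2.resize(p[180:340,140:300],None,fx=3.5,fy=3.5,interpolation=3)
crop(p,140,170,300,340,3.5,"kiln0")
crop(p,310,185,510,335,4,"ctl0")
P=pts("top",d)
for nm,(u,v) in dict(lid=(250,280),lid2=(200,220),grip=(172,267),piv=(165,192),box=(330,260),dial=(360,235),knob=(348,264),mat=(400,280),table=(300,400)).items(): print(nm,P[v,u].round(4))
for c in("red",396,226),("grn",435,221),("pur",477,256),("yel",439,289):
    _,u,v=c
    w=P[v-16:v+17,u-16:u+17].reshape(-1,3);m=(w[:,2]>.012)&(w[:,2]<.07)&(w[:,2]>0.02)
    print(c,w[m].max(0).round(4),w[m].min(0).round(4),((w[m].max(0)+w[m].min(0))/2).round(4),w[w[:,2]>.044].mean(0).round(4))
# lid outline
m=((P[...,2]>.16)&(P[...,2]<.176)).astype(np.uint8);m[:, 320:]=0;m[350:]=0
c=max(cv2.findContours(m,0,2)[0],key=cv2.contourArea)
xy=np.array([P[v,u,:2] for u,v in c[:,0]]);print("lid",cv2.minAreaRect((xy*1000).astype(np.float32)))
m=((P[...,2]>.085)&(P[...,2]<.095)).astype(np.uint8);m[:, :300]=0
c=max(cv2.findContours(m,0,2)[0],key=cv2.contourArea)
xy=np.array([P[v,u,:2] for u,v in c[:,0]]);print("box",cv2.minAreaRect((xy*1000).astype(np.float32)))
m=(P[...,2]>.19)&(P[...,2]<.235);m[:,300:]=0;m[340:]=0;print("grip",P[m].mean(0),m.sum())
E
```

```text
lid [0.4533 0.0977 0.1695]
lid2 [0.5771 0.2074 0.1729]
grip [0.4759 0.2491 0.2231]
piv [0.6348 0.2842 0.1729]
box [ 0.5021 -0.0702  0.0825]
dial [ 0.5596 -0.136   0.094 ]
knob [ 0.4934 -0.1097  0.1178]
mat [ 0.4609 -0.239   0.0017]
table [ 0.1725 -0.0082 -0.0013]
('red', 396, 226) [ 0.6166 -0.1933  0.058 ] [ 0.5614 -0.2487  0.0201] [ 0.589  -0.221   0.0391] [ 0.5842 -0.2143  0.1007]
('grn', 435, 221) [ 0.6292 -0.2889  0.059 ] [ 0.5739 -0.3453  0.0203] [ 0.6016 -0.3171  0.0396] [ 0.5978 -0.3064  0.0943]
('pur', 477, 256) [ 0.5506 -0.3861  0.0577] [ 0.496  -0.443   0.0201] [ 0.5233 -0.4145  0.0389] [ 0.521  -0.4017  0.0955]
('yel', 439, 289) [ 0.4705 -0.2971  0.061 ] [ 0.4166 -0.353   0.0213] [ 0.4436 -0.325   0.0411] [ 0.4445 -0.3221  0.0604]
lid ((513.6010131835938, 165.761474609375), (287.4188537597656, 281.51806640625), 2.306567430496216)
box ((553.4598388671875, -107.96387481689453), (189.93653869628906, 120.00849914550781), 3.1566619873046875)
grip [0.47436252 0.25906352 0.2179597 ] 154
```

View pics/kiln0.png

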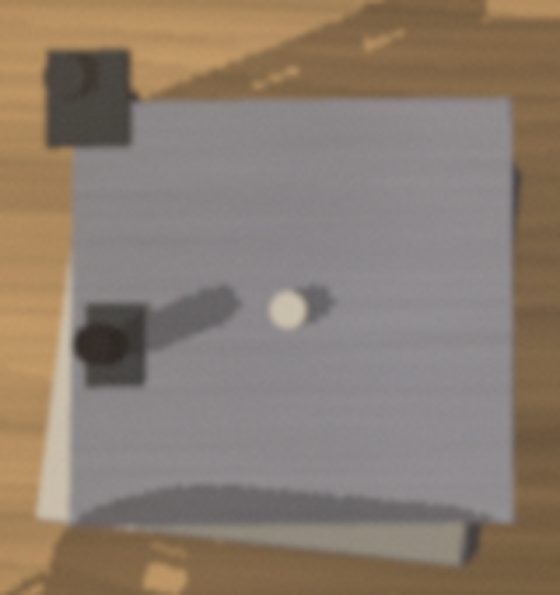

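View pics/ctl0.png

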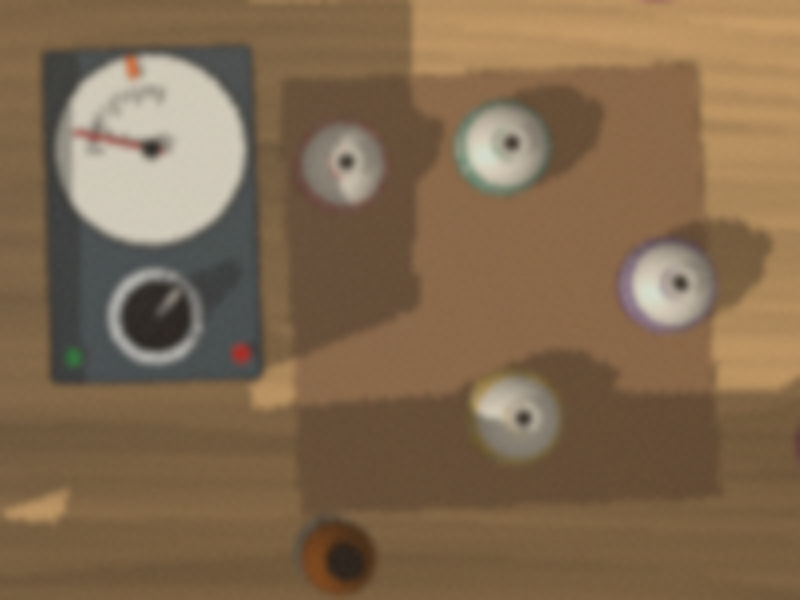

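Run:
```python
from h import *
f=np.load("top0.npz");P=pts("top",f["d"])
k=lambda u,v,z:atz("top",140+u/3.5,170+v/3.5,z)[:2]
c=lambda u,v,z:atz("top",310+u/4,185+v/4,z)[:2]
A=k(38,518,.135);B=k(465,565,.135);d=A-B;yaw=np.arctan2(-d[0],d[1]);print("near corners",A,B,np.linalg.norm(d),"kiln yaw",np.degrees(yaw))
Rz=lambda a:np.array([[np.cos(a),-np.sin(a)],[np.sin(a),np.cos(a)]])
for X in (A,):
    C=X-Rz(yaw)@[-.128,.133];print("kiln centre fromA",C,"pivot",C+Rz(yaw)@[.142,.136])
C=B-Rz(yaw)@[-.128,-.133];print("fromB",C,"pivot",C+Rz(yaw)@[.142,.136])
# lid corners
L=[k(*q,.169) for q in((512,98),(513,521),(70,521))];print("lid",L)
e=L[2]-L[1];ly=np.arctan2(-e[0],e[1]);print("lid yaw",np.degrees(ly),np.linalg.norm(e),np.linalg.norm(L[0]-L[1]))
LC=(L[0]+L[2])/2;print("pivot from lid",LC+Rz(ly)@[.142,.136], "grip from lid",LC+Rz(ly)@[-.020,.106])
w=P[192:201,150:300] 
m=(P[...,2]>.215)&(P[...,2]<.235);m[:,300:]=0;m[340:]=0;print("grip top",np.median(P[m],0),(P[m].max(0)+P[m].min(0))/2,m.sum(),"px",k(100,343,.223))
print("pivot post px",k(72,77,.173), P[188:197,156:166,2].max())
for n,u,v in("red",346,160),("grn",511,142),("pur",680,283),("yel",523,418):print(n,c(u,v,.052))
print("dial c",c(152,148,.096),"tip",c(75,131,.096),"mark",c(133,67,.0935),"knob",c(153,312,.12), "bottle",c(345,560,.085))
m=(P[...,2]>.105)&(P[...,2]<.125);m[:,:300]=0;m[:,400:]=0;xy=(P[m][:,:2]*1000).astype(np.float32);print(m.sum(),cv2.minAreaRect(xy), xy.mean(0))
```

```text
near corners [0.36586852 0.31288912] [0.34407003 0.04912397] 0.2646643739590593 kiln yaw -4.7243909821271055
kiln centre fromA [0.48247939 0.16979857] pivot [0.63519827 0.29364098]
fromB [0.48258939 0.17112966] pivot [0.63530827 0.29497207]
lid [array([0.62911862, 0.02665413]), array([0.37415377, 0.01825915]), array([0.36724523, 0.2836281 ])]
lid yaw 1.4912853720700494 0.26545886828979826 0.2551030197296037
pivot from lid [0.63659444 0.29479059] grip from lid [0.47543006 0.26058472]
grip top [0.47384195 0.26107102 0.22330701] [0.47459553 0.26127821 0.22229916] 115 px [0.47372976 0.25596769]
pivot post px [0.63458463 0.29359169] 0.18433610746053875
red [ 0.58804991 -0.22246635]
grn [ 0.60098438 -0.31793255]
pur [ 0.52172474 -0.41643167]
yel [ 0.44174853 -0.32675292]
dial c [ 0.5880458  -0.10832368] tip [ 0.59651968 -0.06487498] mark [ 0.63384267 -0.09664871] knob [ 0.49556342 -0.11010462] bottle [ 0.36072636 -0.22184571]
102 ((532.7583618164062, -113.17290496826172), (30.844743728637695, 111.26544952392578), 86.41576385498047) [ 495.87573 -110.73393]
```

```bash
cat >> h.py <<'E'
def go(x,y,yaw=None,z=None):  # print the shift needed from the measured pose, tool axes
    s=manip.get_state();e=s["eef_pos"];t=s["tool_rot"];v=tool(x-e[0],y-e[1])
    print("clock %.1f pos"%s["clock"],e.round(4),"rot",t.round(2),"F",s["contact_force"].round(1),"q6 %.0f"%s["joint_positions"][5],"gap %.3f"%s["finger_gap"],
     "| shift",v[:2].round(4),"dz",None if z is None else round(e[2]-z,4),"turn",None if yaw is None else round((t[2]-yaw+180)%360-180,1))
E
python3 -m creep '[[0,0,-0.04,0],[0,0,-0.06,10],[-0.4,-0.26,-0.06,140],[-0.4,-0.26,-0.06,140],[-0.4,-0.26,-0.06,140],[-0.4,-0.26,-0.06,140],[-0.4,-0.26,-0.06,140],[-0.4,-0.26,-0.06,140],[-0.4,-0.26,-0.06,140],[-0.4,-0.26,-0.06,140],[-0.4,-0.26,-0.06,140],[-0.4,-0.26,-0.06,140],[-0.4,-0.26,-0.06,140],[-0.4,-0.26,-0.06,140],[-0.4,-0.26,-0.06,140],[-0.4,-0.26,-0.06,140],[-0.4,-0.26,-0.06,140],[-0.4,-0.26,-0.06,140],[-0.4,-0.26,-0.06,140],[-0.4,-0.26,-0.06,140]]' 1 15
python3 -c "from h import *;go(.4748,.2608,12,.207)"
```

```text
clock: 1.77
eef_pos: [0.4749, 0.26, 0.2913]
tool_rot: [-180.0, 0.0, 29.9]
contact_force: [0.6, -0.4, 0.9]
finger_gap: 1.001
gripper_force: 0.0
clock 1.8 pos [0.4749 0.26   0.2913] rot [-1.7999e+02  3.0000e-02  2.9880e+01] F [ 0.6 -0.4  0.9] q6 82 gap 1.001 | shift [ 0.0004 -0.0008] dz 0.0843 turn 17.9
```

```bash
python3 -m creep '[[0,-0.001,0.01,6],[0,-0.001,0.03,12],[0,-0.001,0.05,18],[0,-0.001,0.065,18],[0,-0.001,0.075,18],[0,-0.001,0.082,18],[0,-0.001,0.084,18],[0,-0.001,0.084,18]]' 1 15
python3 -m creep '[[0,0,0,0],[0,0,0,0],[0,0,0,0],[0,0,0,0],[0,0,0,0],[0,0,0,0],[0,0,0,0],[0,0,0,0]]' 0 15
python3 - <<'E'
from h import *
s=manip.get_state();go(.4748,.2608,12,.207)
piv=np.array([.636,.2945]);e=s["eef_pos"][:2]
Rm=R.from_euler('xyz',s["tool_rot"],degrees=True).as_matrix()
print(np.linalg.norm(e-piv))
for a in range(5,100,5):
    t=np.radians(a);v=e-piv;w=np.array([v[0]*np.cos(t)-v[1]*np.sin(t),v[0]*np.sin(t)+v[1]*np.cos(t)])+piv-e
    print(a,(Rm.T@[*w,0])[:2].round(4))
E
```

```text
clock: 2.43
eef_pos: [0.4745, 0.2609, 0.2076]
tool_rot: [-180.0, 0.0, 12.3]
contact_force: [0.3, 0.0, 0.5]
finger_gap: 0.999
gripper_force: 0.0
clock: 3.1
eef_pos: [0.4745, 0.2609, 0.2077]
tool_rot: [-180.0, -0.0, 12.2]
contact_force: [0.1, -0.1, 0.1]
finger_gap: 0.494
gripper_force: 0.0
clock 3.1 pos [0.4745 0.2609 0.2077] rot [-180.     -0.     12.24] F [ 0.1 -0.1  0.1] q6 100 gap 0.494 | shift [0.0003 0.0002] dz 0.0007 turn 0.2
0.1649869052130081
5 [0.0005 0.0144]
10 [0.0023 0.0287]
15 [0.0052 0.0427]
20 [0.0095 0.0565]
25 [0.0148 0.0699]
30 [0.0214 0.0827]
35 [0.029  0.0949]
40 [0.0377 0.1064]
45 [0.0473 0.1171]
50 [0.0578 0.1269]
55 [0.0692 0.1358]
60 [0.0812 0.1436]
65 [0.0939 0.1504]
70 [0.1072 0.156 ]
75 [0.1209 0.1604]
80 [0.1349 0.1637]
85 [0.1492 0.1657]
90 [0.1635 0.1664]
95 [0.1779 0.1659]
```

```bash
python3 -m creep '[[0,0,0,0],[0,0,0,0],[0,0,0,0],[0,0,0,0],[0,0,0,0],[0,0,0,0],[0,0,0,0],[0,0,0,0],[0,0,0,0]]' 0 15
python3 -m creep '[[0,0.003,0,-1],[0.0002,0.0085,0,-3],[0.0008,0.0172,0,-6],[0.0023,0.0287,0,-10],[0.0052,0.0427,0,-15],[0.0095,0.0565,0,-20],[0.0148,0.0699,0,-25],[0.019,0.078,0,-28],[0.0214,0.0827,0,-30],[0.0214,0.0827,0,-30]]' 0 15
python3 - <<'E'
from h import *
s=manip.get_state()
piv=np.array([.636,.2945]);e=s["eef_pos"][:2]
Rm=R.from_euler('xyz',s["tool_rot"],degrees=True).as_matrix()
print(np.linalg.norm(e-piv))
for a in range(5,65,5):
    t=np.radians(a);v=e-piv;w=np.array([v[0]*np.cos(t)-v[1]*np.sin(t),v[0]*np.sin(t)+v[1]*np.cos(t)])+piv-e
    print(a,(Rm.T@[*w,0])[:2].round(4))
E
```

```text
clock: 3.85
eef_pos: [0.4744, 0.2609, 0.2076]
tool_rot: [-180.0, 0.0, 12.2]
contact_force: [-0.9, 1.6, -0.6]
finger_gap: 0.252
gripper_force: 15.0
clock: 4.68
eef_pos: [0.5152, 0.1844, 0.2077]
tool_rot: [179.9, -0.2, 42.4]
contact_force: [9.1, 7.1, -5.7]
finger_gap: 0.25
gripper_force: 15.0
0.1634971870485956
5 [0.0006 0.0142]
10 [0.0025 0.0284]
15 [0.0056 0.0423]
20 [0.0098 0.0559]
25 [0.0153 0.0691]
30 [0.0219 0.0818]
35 [0.0295 0.0938]
40 [0.0382 0.1051]
45 [0.0478 0.1156]
50 [0.0584 0.1253]
55 [0.0697 0.134 ]
60 [0.0817 0.1416]
```

```bash
python3 -m creep '[[0.001,0.004,0,-2],[0.0016,0.0142,0,-5],[0.0035,0.0284,0,-10],[0.0066,0.0423,0,-15],[0.0108,0.0559,0,-20],[0.0163,0.0691,0,-25],[0.0229,0.0818,0,-30],[0.0305,0.0938,0,-35],[0.0392,0.1051,0,-40],[0.0488,0.1156,0,-45],[0.0594,0.1253,0,-50],[0.0707,0.134,0,-55],[0.0775,0.139,0,-58],[0.0827,0.1416,0,-60],[0.0827,0.1416,0,-60]]' 0 15
python3 -m creep '[[0,0,0,0],[0,0,0,0],[0,0,0,0],[0,0,0,0],[0,0,0,0]]' 0.6
python3 -m creep '[[0,0,-0.02,0],[0,0,-0.05,0],[0,0,-0.08,0],[0,0,-0.1,0],[0,0,-0.1,0]]' 0.8
python3 - <<'E'
from h import *
s=manip.get_state();p,d=snap("top","t1");crop(p,100,80,500,380,2,"t1");go(.588,-.222,90)
P=pts("top",d)
m=(P[...,2]>.13)&(P[...,2]<.14);m[:,310:]=0
for c in("red",396,226),("grn",437,221),("pur",479,256),("yel",440,289):
    _,u,v=c
    w=P[v-25:v+26,u-25:u+26].reshape(-1,3);m=(w[:,2]>.02)&(w[:,2]<.07)
    print(c,((w[m].max(0)+w[m].min(0))/2).round(4),(w[m].max(0)-w[m].min(0)).round(3))
E
```

```text
clock: 5.93
eef_pos: [0.6701, 0.1367, 0.2077]
tool_rot: [179.9, -0.1, 102.5]
contact_force: [-0.6, 8.5, 2.7]
finger_gap: 0.249
gripper_force: 15.0
clock: 6.35
eef_pos: [0.6693, 0.1351, 0.2077]
tool_rot: [-180.0, 0.0, 102.2]
contact_force: [-0.2, -0.2, 0.1]
finger_gap: 0.544
gripper_force: 0.0
clock: 6.77
eef_pos: [0.6703, 0.1353, 0.3127]
tool_rot: [179.6, 0.0, 102.2]
contact_force: [-0.0, 0.2, 0.3]
finger_gap: 0.799
gripper_force: 0.0
clock 6.8 pos [0.6698 0.1353 0.31  ] rot [1.7976e+02 3.0000e-02 1.0224e+02] F [-0.2  0.  -0.3] q6 -6 gap 0.798 | shift [-0.3318 -0.1557] dz None turn 12.2
('red', 396, 226) [ 0.5893 -0.2209  0.0401] [0.056 0.056 0.039]
('grn', 437, 221) [ 0.6011 -0.3166  0.04  ] [0.055 0.056 0.04 ]
('pur', 479, 256) [ 0.5232 -0.4142  0.0399] [0.055 0.054 0.037]
('yel', 440, 289) [ 0.4435 -0.3258  0.0397] [0.054 0.057 0.039]
```

View pics/t1.png

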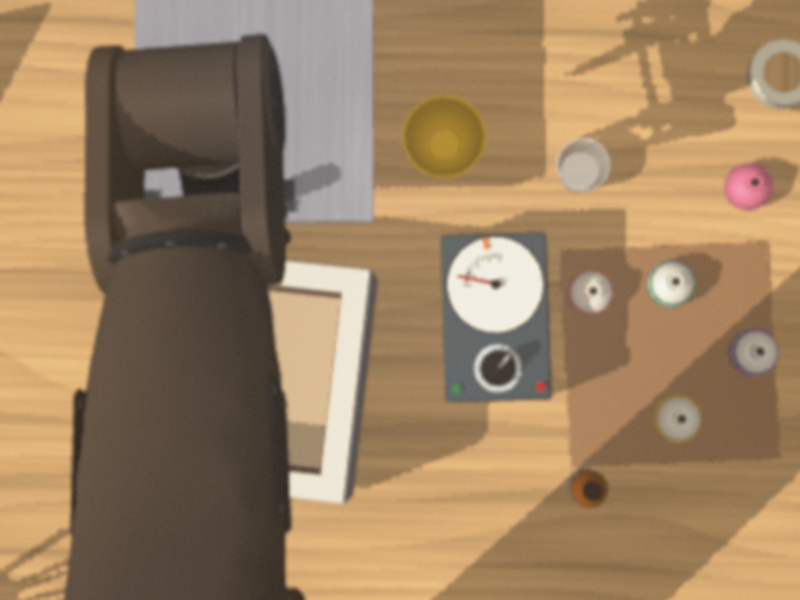

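The lid now lies clear of the chamber. The red, green, purple and yellow flasks are unmoved, at crop pixels (592,292), (672,283), (753,352) and (678,418). I'll pick red first.

```bash
python3 -m creep '[[-0.02,-0.01,0,2],[-0.06,-0.03,0,4],[-0.331,-0.1562,0,12.2],[-0.331,-0.1562,0,12.2],[-0.331,-0.1562,0,12.2],[-0.331,-0.1562,0,12.2],[-0.331,-0.1562,0,12.2],[-0.331,-0.1562,0,12.2],[-0.331,-0.1562,0,12.2],[-0.331,-0.1562,0.03,12.2],[-0.331,-0.1562,0.06,12.2],[-0.331,-0.1562,0.1,12.2],[-0.331,-0.1562,0.13,12.2],[-0.331,-0.1562,0.15,12.2],[-0.331,-0.1562,0.15,12.2],[-0.331,-0.1562,0.15,12.2]]' 0.8
python3 -c "
from h import *
go(.5887,-.2215,90,.031)
p,d=snap('side','s1');P=pts('side',d);crop(p,220,250,520,475,2.6,'s1')"
```

```text
clock: 8.15
eef_pos: [0.5863, -0.2211, 0.1565]
tool_rot: [-179.9, -0.1, 90.0]
contact_force: [1.2, 0.3, 0.7]
finger_gap: 0.801
gripper_force: 0.0
clock 8.2 pos [ 0.5863 -0.2211  0.1565] rot [-1.7985e+02 -8.0000e-02  9.0040e+01] F [1.2 0.3 0.7] q6 -27 gap 0.801 | shift [-0.0004  0.0024] dz 0.1255 turn 0.0
```

View pics/s1.png

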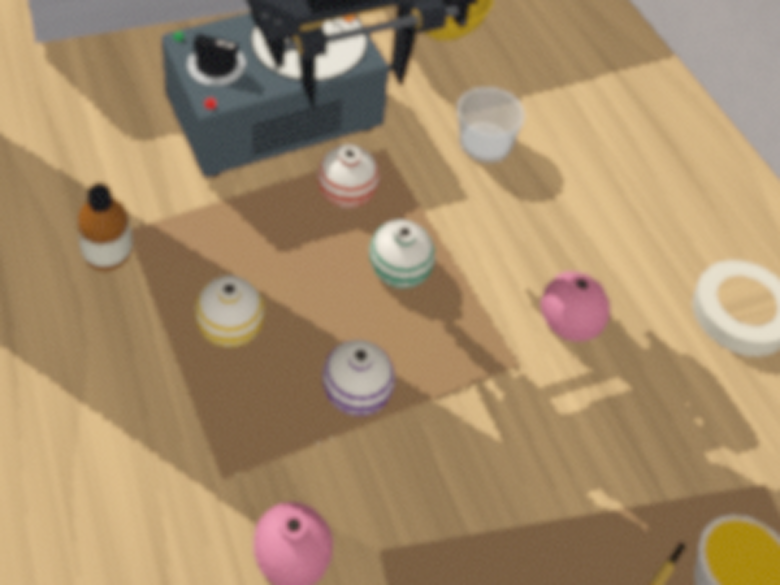

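The side crop shows the jaws above the red flask at (348,178). Green is at (403,253), yellow at (230,312) and purple at (360,378), and the pinks stand off the mat. I'll go down, grip and lift.

```bash
python3 -m creep '[[0,0.001,0.02,0],[0,0.001,0.05,0],[0,0.001,0.08,0],[0,0.001,0.1,0],[0,0.001,0.115,0],[0,0.001,0.122,0],[0,0.001,0.1255,0],[0,0.001,0.1255,0],[0,0.001,0.1255,0]]' 0.8 12
python3 -m creep '[[0,0,0,0],[0,0,0,0],[0,0,0,0],[0,0,0,0],[0,0,0,0],[0,0,0,0],[0,0,0,0],[0,0,0,0]]' 0.4 12
python3 -m creep '[[0,0,-0.005,0],[0,0,-0.015,0],[0,0,-0.03,0],[0,0,-0.06,0],[0,0,-0.1,0],[0,0,-0.14,0],[0,0,-0.18,0],[0,0,-0.2,0],[0,0,-0.21,0],[0,0,-0.21,0]]'
python3 - <<'E'
from h import *
a=np.radians(-4.72);C=np.array([.4827,.1705])
for n,x,y in("FR",.044,-.052),("FL",.044,.052),("NR",-.048,-.052),("NL",-.048,.052):
    w=C+[x*np.cos(a)-y*np.sin(a),x*np.sin(a)+y*np.cos(a)];print(n,w.round(4),end=" ");go(*w,85.3,.241)
E
```

```text
clock: 8.95
eef_pos: [0.5885, -0.2215, 0.0335]
tool_rot: [179.9, 0.0, 90.0]
contact_force: [-0.5, 0.1, 0.2]
finger_gap: 0.8
gripper_force: 0.0
clock: 9.62
eef_pos: [0.588, -0.2212, 0.0326]
tool_rot: [180.0, 0.0, 90.0]
contact_force: [-1.2, 0.1, 5.6]
finger_gap: 0.584
gripper_force: 12.0
clock: 10.45
eef_pos: [0.5882, -0.2213, 0.2445]
tool_rot: [179.8, 0.1, 90.0]
contact_force: [-0.2, -0.7, -2.2]
finger_gap: 0.582
gripper_force: 12.0
FR [0.5223 0.1151] clock 10.4 pos [ 0.5882 -0.2213  0.2445] rot [1.7981e+02 9.0000e-02 9.0040e+01] F [-0.2 -0.7 -2.2] q6 -27 gap 0.582 | shift [ 0.3364 -0.0657] dz 0.0035 turn 4.7
FL [0.5308 0.2187] clock 10.4 pos [ 0.5882 -0.2213  0.2445] rot [1.7981e+02 9.0000e-02 9.0040e+01] F [-0.2 -0.7 -2.2] q6 -27 gap 0.582 | shift [ 0.4401 -0.057 ] dz 0.0035 turn 4.7
NR [0.4306 0.1226] clock 10.4 pos [ 0.5882 -0.2213  0.2445] rot [1.7981e+02 9.0000e-02 9.0040e+01] F [-0.2 -0.7 -2.2] q6 -27 gap 0.582 | shift [ 0.3441 -0.1574] dz 0.0035 turn 4.7
NL [0.4391 0.2263] clock 10.4 pos [ 0.5882 -0.2213  0.2445] rot [1.7981e+02 9.0000e-02 9.0040e+01] F [-0.2 -0.7 -2.2] q6 -27 gap 0.582 | shift [ 0.4477 -0.1487] dz 0.0035 turn 4.7
```

```bash
python3 -m creep '[[0.01,-0.002,0,0],[0.03,-0.006,0,2],[0.07,-0.01,0,4.7],[0.11,-0.02,0,4.7],[0.15,-0.03,0,4.7],[0.19,-0.04,0,4.7],[0.23,-0.045,0,4.7],[0.27,-0.05,0,4.7],[0.31,-0.055,0,4.7],[0.35,-0.057,0,4.7],[0.39,-0.057,0,4.7],[0.42,-0.057,0,4.7],[0.435,-0.057,0,4.7],[0.44,-0.057,0,4.7],[0.44,-0.057,0,4.7],[0.44,-0.057,0,4.7]]'
python3 - <<'E'
from h import *
go(.5308,.2187,85.3,.0815)
p,d=snap("side","s2");crop(p,160,100,400,280,3.3,"s2")
E
```

```text
clock: 11.78
eef_pos: [0.53, 0.2182, 0.2409]
tool_rot: [-179.9, 0.1, 85.4]
contact_force: [-0.3, -0.1, -1.6]
finger_gap: 0.583
gripper_force: 12.0
clock 11.8 pos [0.53   0.2182 0.2409] rot [-1.7988e+02  5.0000e-02  8.5350e+01] F [-0.3 -0.1 -1.6] q6 20 gap 0.583 | shift [0.0005 0.0008] dz 0.1594 turn 0.1
```

View pics/s2.png

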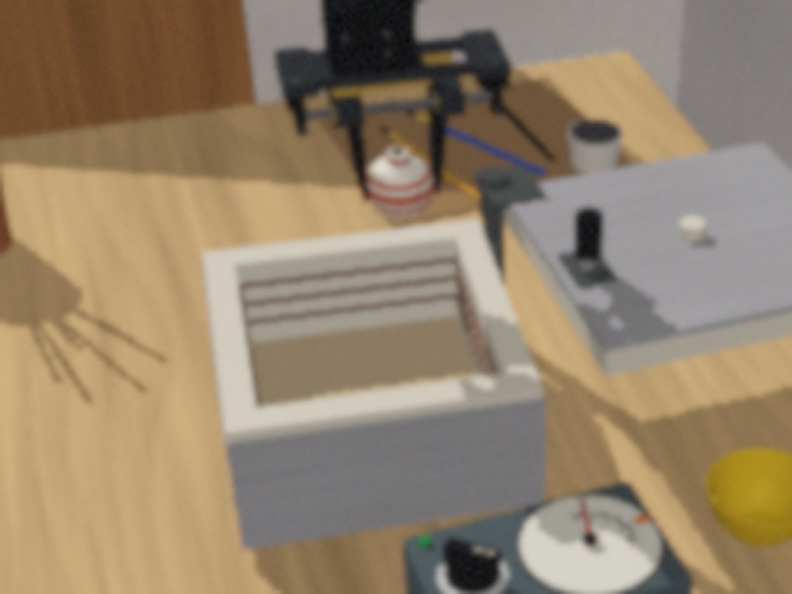

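The side crop shows red held upright at (398,180) over the kiln's far left. The gripper has knuckles at (299,120) and (500,90) that could meet the rim, so I'll measure how low they hang.

Run:
```python
from h import *
f=np.load("s2.npz");P=pts("side",f["d"]);s=manip.get_state();e=s["eef_pos"]
r=R.from_euler('xyz',s["tool_rot"],degrees=True).as_matrix()
Q=(P-e)@r; m=(f["d"]>0)&(abs(Q[...,0])<.09)&(abs(Q[...,1])<.14)&(Q[...,2]<.04)&(Q[...,2]>-.2)
q=Q[m]
for a in np.arange(-.13,.13,.01):
    w=q[(q[:,1]>=a)&(q[:,1]<a+.01)]
    if len(w)>3: print("y %.2f lowest z %.4f  n%d xr %.3f %.3f"%(a,np.percentile(w[:,2],98),len(w),*np.percentile(w[:,0],[2,98])))
```

```text
y -0.10 lowest z -0.0935  n8 xr -0.032 0.017
y -0.09 lowest z -0.0658  n82 xr -0.037 0.032
y -0.08 lowest z -0.0665  n90 xr -0.038 0.032
y -0.07 lowest z -0.0747  n67 xr -0.036 0.029
y -0.06 lowest z -0.0684  n111 xr -0.035 0.024
y -0.05 lowest z -0.0666  n202 xr -0.037 0.028
y -0.04 lowest z 0.0014  n289 xr -0.037 0.015
y -0.03 lowest z 0.0162  n234 xr -0.035 -0.002
y -0.02 lowest z 0.0214  n252 xr -0.038 0.004
y -0.01 lowest z 0.0210  n241 xr -0.041 -0.002
y -0.00 lowest z 0.0206  n243 xr -0.041 -0.001
y 0.01 lowest z 0.0194  n192 xr -0.038 -0.002
y 0.02 lowest z 0.0108  n183 xr -0.034 0.020
y 0.03 lowest z 0.0028  n161 xr -0.037 0.021
y 0.04 lowest z -0.0660  n84 xr -0.037 0.021
y 0.05 lowest z -0.0738  n58 xr -0.033 0.023
y 0.06 lowest z -0.0752  n75 xr -0.035 0.030
y 0.07 lowest z -0.0630  n106 xr -0.038 0.030
y 0.08 lowest z -0.0824  n64 xr -0.037 0.029
```

The lowest body point is about 63 mm above the TCP, so it clears the rim. I'll lower the flask slowly.

```bash
python3 -m creep '[[0,0.0005,0.01,0],[0,0.0005,0.025,0],[0,0.0005,0.04,0],[0,0.0005,0.055,0],[0,0.0005,0.07,0],[0,0.0005,0.085,0],[0,0.0005,0.1,0],[0,0.0005,0.112,0],[0,0.0005,0.122,0],[0,0.0005,0.132,0],[0,0.0005,0.14,0],[0,0.0005,0.146,0],[0,0.0005,0.15,0],[0,0.0005,0.153,0],[0,0.0005,0.155,0],[0,0.0005,0.156,0],[0,0.0005,0.157,0],[0,0.0005,0.157,0],[0,0.0005,0.157,0],[0,0.0005,0.157,0]]'
python3 -c "from h import *;go(.5308,.2187,85.3,.0796)"
```

```text
clock: 13.5
eef_pos: [0.5311, 0.2188, 0.0854]
tool_rot: [180.0, -0.0, 85.3]
contact_force: [-0.5, -0.2, -1.2]
finger_gap: 0.581
gripper_force: 12.0
clock 13.5 pos [0.5311 0.2188 0.0854] rot [ 1.7998e+02 -1.0000e-02  8.5350e+01] F [-0.5 -0.2 -1.2] q6 20 gap 0.581 | shift [-0.0001 -0.0003] dz 0.0058 turn 0.0
```

```bash
python3 -m creep '[[0,0,0.001,0],[0,0,0.002,0],[0,0,0.003,0],[0,0,0.004,0],[0,0,0.0045,0],[0,0,0.0045,0],[0,0,0.0045,0]]'
python3 -m creep '[[0,0,0.0005,0],[0,0,0.001,0],[0,0,0.001,0],[0,0,0.001,0]]'
python3 -m creep '[[0,0,0.0005,0],[0,0,0.001,0],[0,0,0.001,0],[0,0,0.001,0]]'
```

```text
clock: 14.08
eef_pos: [0.531, 0.2187, 0.0806]
tool_rot: [-180.0, -0.0, 85.3]
contact_force: [0.3, 0.4, -2.0]
finger_gap: 0.583
gripper_force: 12.0
clock: 14.42
eef_pos: [0.531, 0.2187, 0.0796]
tool_rot: [-180.0, -0.0, 85.3]
contact_force: [0.2, 0.5, -1.4]
finger_gap: 0.585
gripper_force: 12.0
clock: 14.75
eef_pos: [0.5311, 0.2187, 0.0795]
tool_rot: [180.0, -0.0, 85.3]
contact_force: [-4.2, -1.4, 9.1]
finger_gap: 0.584
gripper_force: 12.0
```

```bash
python3 -m creep '[[0,0,0,0],[0,0,0,0],[0,0,0,0],[0,0,0,0]]' 0.7
python3 -m creep '[[0,0,-0.004,0],[0,0,-0.012,0],[0,0,-0.025,0],[0,0,-0.045,0],[0,0,-0.07,0],[0,0,-0.1,0],[0,0,-0.135,0],[0,0,-0.155,0],[0,0,-0.165,0],[0,0,-0.165,0]]' 0.7
python3 - <<'E'
from h import *
go(.601,-.317,85.3,.16)
p,d=snap("top","t2");P=pts("top",d)
for c in("red",248,211),("grn",437,221),("pur",479,256),("yel",440,289):
    _,u,v=c;lo=.02 if c[0]!="red" else .07
    w=P[v-25:v+26,u-25:u+26].reshape(-1,3);m=(w[:,2]>lo)&(w[:,2]<.11)
    if m.any(): print(c,((w[m].max(0)+w[m].min(0))/2).round(4),(w[m].max(0)-w[m].min(0)).round(3))
E
```

```text
clock: 15.08
eef_pos: [0.531, 0.2187, 0.0785]
tool_rot: [-180.0, -0.0, 85.3]
contact_force: [0.5, -0.4, 0.2]
finger_gap: 0.695
gripper_force: 0.1
clock: 15.92
eef_pos: [0.5315, 0.2189, 0.2461]
tool_rot: [179.8, -0.1, 85.3]
contact_force: [0.1, -0.4, 1.4]
finger_gap: 0.696
gripper_force: 0.0
clock 15.9 pos [0.5315 0.2189 0.2461] rot [ 1.7978e+02 -9.0000e-02  8.5340e+01] F [ 0.1 -0.4  1.4] q6 20 gap 0.696 | shift [-0.5285  0.1128] dz 0.0861 turn 0.0
('red', 248, 211) [0.576  0.1233 0.0903] [0.009 0.106 0.039]
('grn', 437, 221) [ 0.6019 -0.3162  0.0394] [0.053 0.056 0.037]
('pur', 479, 256) [ 0.5233 -0.4141  0.0402] [0.055 0.056 0.039]
('yel', 440, 289) [ 0.4435 -0.325   0.0402] [0.054 0.057 0.038]
```

```bash
python3 -m creep '[[-0.02,0.004,0,0],[-0.05,0.01,0,0],[-0.528,0.1128,0,0],[-0.528,0.1128,0,0],[-0.528,0.1128,0,0],[-0.528,0.1128,0,0],[-0.528,0.1128,0,0],[-0.528,0.1128,0,0],[-0.528,0.1128,0,0],[-0.528,0.1128,0,0],[-0.528,0.1128,0,0],[-0.528,0.1128,0,0],[-0.528,0.1128,0,0],[-0.528,0.1128,0,0],[-0.528,0.1128,0.02,0],[-0.528,0.1128,0.05,0],[-0.528,0.1128,0.08,0],[-0.528,0.1128,0.1,0],[-0.528,0.1128,0.11,0],[-0.528,0.1128,0.11,0]]' 0.8
python3 -c "
from h import *
go(.6015,-.3168,85.3,.0325)
p,d=snap('side','s3');crop(p,280,270,480,420,3,'s3')"
```

```text
clock: 17.63
eef_pos: [0.5993, -0.3159, 0.1297]
tool_rot: [-179.7, -0.2, 85.3]
contact_force: [0.3, 0.1, -0.3]
finger_gap: 0.801
gripper_force: 0.0
clock 17.6 pos [ 0.5993 -0.3159  0.1297] rot [-1.7969e+02 -1.7000e-01  8.5330e+01] F [ 0.3  0.1 -0.3] q6 -29 gap 0.801 | shift [-0.0007  0.0022] dz 0.0972 turn 0.0
```

View pics/s3.png

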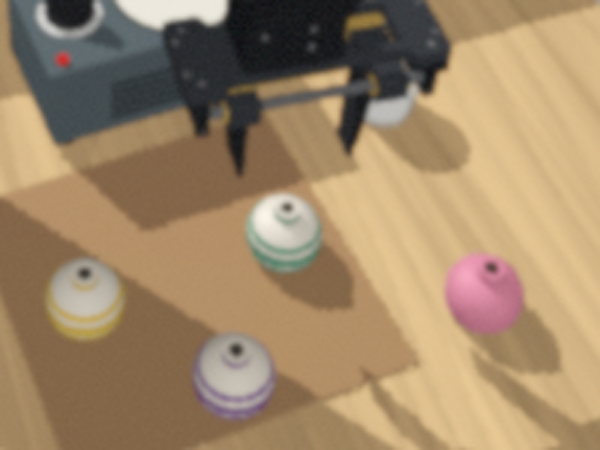

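The jaws hang over green at (285,232), with yellow at (86,298), purple at (235,375) and pink at (485,293) all clear.

```bash
python3 -m creep '[[0,0.001,0.02,0],[0,0.001,0.04,0],[0,0.001,0.06,0],[0,0.001,0.08,0],[0,0.001,0.09,0],[0,0.001,0.097,0],[0,0.001,0.1,0],[0,0.001,0.1,0],[0,0.001,0.1,0],[0,0.001,0.1,0]]' 0.8 12
python3 -c "
from h import *
go(.6015,-.3168,85.3,.0325)"
```

```text
clock: 18.52
eef_pos: [0.602, -0.317, 0.0347]
tool_rot: [179.9, 0.0, 85.3]
contact_force: [1.2, -0.7, 0.0]
finger_gap: 0.803
gripper_force: 0.0
clock 18.5 pos [ 0.602  -0.317   0.0347] rot [1.7992e+02 4.0000e-02 8.5340e+01] F [ 1.2 -0.7  0. ] q6 -29 gap 0.803 | shift [ 0.0002 -0.0005] dz 0.0022 turn 0.0
```

```bash
python3 -m creep '[[0,0,0.001,0],[0,0,0.002,0],[0,0,0.002,0]]' 0.8 12
python3 -m creep '[[0,0,0,0],[0,0,0,0],[0,0,0,0],[0,0,0,0],[0,0,0,0],[0,0,0,0],[0,0,0,0],[0,0,0,0]]' 0.4 12
python3 -m creep '[[0,0,-0.005,0],[0,0,-0.015,0],[0,0,-0.03,0],[0,0,-0.06,0],[0,0,-0.1,0],[0,0,-0.14,0],[0,0,-0.18,0],[0,0,-0.2,0],[0,0,-0.21,0],[0,0,-0.21,0],[0,0,-0.21,0]]'
python3 -m creep '[[0.01,-0.002,0,0],[0.03,-0.006,0,0],[0.07,-0.018,0,0],[0.11,-0.03,0,0],[0.15,-0.041,0,0],[0.19,-0.052,0,0],[0.23,-0.063,0,0],[0.27,-0.074,0,0],[0.31,-0.085,0,0],[0.35,-0.095,0,0],[0.39,-0.105,0,0],[0.41,-0.111,0,0],[0.42,-0.114,0,0],[0.424,-0.1145,0,0],[0.424,-0.1145,0,0],[0.424,-0.1145,0,0]]'
python3 -c "
from h import *
go(.5223,.1151,85.3,.0815)"
```

```text
clock: 18.77
eef_pos: [0.6016, -0.3168, 0.0317]
tool_rot: [180.0, 0.0, 85.3]
contact_force: [-0.3, 1.0, -0.4]
finger_gap: 0.799
gripper_force: 0.0
clock: 19.43
eef_pos: [0.6016, -0.3167, 0.0316]
tool_rot: [-180.0, -0.0, 85.3]
contact_force: [-0.4, 0.3, 0.5]
finger_gap: 0.588
gripper_force: 12.0
clock: 20.35
eef_pos: [0.6012, -0.3165, 0.2408]
tool_rot: [-180.0, -0.0, 85.3]
contact_force: [-0.8, -0.3, -2.1]
finger_gap: 0.586
gripper_force: 12.0
clock: 21.68
eef_pos: [0.522, 0.1143, 0.2411]
tool_rot: [-180.0, 0.0, 85.3]
contact_force: [0.7, -0.4, -1.3]
finger_gap: 0.581
gripper_force: 12.0
clock 21.7 pos [0.522  0.1143 0.2411] rot [-1.7995e+02  2.0000e-02  8.5310e+01] F [ 0.7 -0.4 -1.3] q6 10 gap 0.581 | shift [0.0008 0.0003] dz 0.1596 turn 0.0
```

```bash
python3 -m creep '[[0.0005,0,0.01,0],[0.0005,0,0.025,0],[0.0005,0,0.04,0],[0.0005,0,0.055,0],[0.0005,0,0.07,0],[0.0005,0,0.085,0],[0.0005,0,0.1,0],[0.0005,0,0.112,0],[0.0005,0,0.122,0],[0.0005,0,0.132,0],[0.0005,0,0.14,0],[0.0005,0,0.146,0],[0.0005,0,0.15,0],[0.0005,0,0.153,0],[0.0005,0,0.155,0],[0.0005,0,0.156,0],[0.0005,0,0.157,0],[0.0005,0,0.157,0],[0.0005,0,0.157,0]]'
python3 -m creep '[[0,0,0.001,0],[0,0,0.002,0],[0,0,0.003,0],[0,0,0.0035,0],[0,0,0.004,0],[0,0,0.004,0],[0,0,0.004,0]]'
```

```text
clock: 23.27
eef_pos: [0.522, 0.1157, 0.0848]
tool_rot: [180.0, -0.0, 85.3]
contact_force: [-1.4, 0.0, -0.6]
finger_gap: 0.583
gripper_force: 12.0
clock: 23.85
eef_pos: [0.5219, 0.1156, 0.0806]
tool_rot: [180.0, -0.0, 85.3]
contact_force: [-0.3, -0.1, -2.1]
finger_gap: 0.589
gripper_force: 12.0
```

```bash
python3 -m creep '[[0,0,0.0005,0],[0,0,0.001,0],[0,0,0.0015,0],[0,0,0.002,0],[0,0,0.002,0],[0,0,0.002,0]]'
python3 -m creep '[[0,0,0,0],[0,0,0,0],[0,0,0,0],[0,0,0,0]]' 0.7
python3 -m creep '[[0,0,-0.004,0],[0,0,-0.012,0],[0,0,-0.025,0],[0,0,-0.045,0],[0,0,-0.07,0],[0,0,-0.1,0],[0,0,-0.135,0],[0,0,-0.155,0],[0,0,-0.165,0],[0,0,-0.165,0],[0,0,-0.165,0]]' 0.7
python3 - <<'E'
from h import *
go(.5228,-.4146,85.3,.15)
p,d=snap("top","t3");P=pts("top",d)
for c in("pur",479,256),("yel",440,289):
    _,u,v=c
    w=P[v-25:v+26,u-25:u+26].reshape(-1,3);m=(w[:,2]>.02)&(w[:,2]<.11)
    if m.any(): print(c,((w[m].max(0)+w[m].min(0))/2).round(4),(w[m].max(0)-w[m].min(0)).round(3))
E
```

```text
clock: 24.35
eef_pos: [0.5219, 0.1156, 0.0786]
tool_rot: [180.0, -0.0, 85.3]
contact_force: [0.3, 0.4, -1.2]
finger_gap: 0.585
gripper_force: 12.0
clock: 24.68
eef_pos: [0.522, 0.1156, 0.0787]
tool_rot: [180.0, -0.0, 85.3]
contact_force: [0.4, 0.8, 0.3]
finger_gap: 0.701
gripper_force: 0.0
clock: 25.6
eef_pos: [0.5216, 0.1156, 0.2433]
tool_rot: [-180.0, -0.0, 85.3]
contact_force: [-0.1, 0.7, -0.2]
finger_gap: 0.702
gripper_force: 0.0
clock 25.6 pos [0.5216 0.1156 0.2433] rot [-179.99   -0.     85.34] F [-0.1  0.7 -0.2] q6 10 gap 0.702 | shift [-0.5283  0.0443] dz 0.0933 turn 0.0
('pur', 479, 256) [ 0.5233 -0.4145  0.0395] [0.055 0.056 0.036]
('yel', 440, 289) [ 0.4435 -0.3254  0.0397] [0.054 0.057 0.039]
```

Both remaining flasks are still in place. Next is purple.

```bash
python3 -m creep '[[-0.02,0.002,0,0],[-0.05,0.005,0,0],[-0.528,0.0443,0,0],[-0.528,0.0443,0,0],[-0.528,0.0443,0,0],[-0.528,0.0443,0,0],[-0.528,0.0443,0,0],[-0.528,0.0443,0,0],[-0.528,0.0443,0,0],[-0.528,0.0443,0,0],[-0.528,0.0443,0,0],[-0.528,0.0443,0,0],[-0.528,0.0443,0,0],[-0.528,0.0443,0,0],[-0.528,0.0443,0.02,0],[-0.528,0.0443,0.05,0],[-0.528,0.0443,0.08,0],[-0.528,0.0443,0.1,0],[-0.528,0.0443,0.11,0],[-0.528,0.0443,0.11,0]]' 0.8
python3 -m creep '[[0,0,0,0],[0,0,0,0]]'
python3 -c "
from h import *
go(.5228,-.4146,85.3,.0325)
p,d=snap('side','s4');crop(p,260,300,460,450,3,'s4')"
```

```text
clock: 27.32
eef_pos: [0.5222, -0.4133, 0.1298]
tool_rot: [-179.7, -0.2, 85.3]
contact_force: [0.5, 0.1, -0.5]
finger_gap: 0.795
gripper_force: 0.0
clock: 27.48
eef_pos: [0.5236, -0.4145, 0.1345]
tool_rot: [179.9, 0.0, 85.3]
contact_force: [-0.4, -0.5, 0.2]
finger_gap: 0.799
gripper_force: 0.0
clock 27.5 pos [ 0.5236 -0.4145  0.1345] rot [1.7994e+02 4.0000e-02 8.5350e+01] F [-0.4 -0.5  0.2] q6 -39 gap 0.799 | shift [-0.0002 -0.0008] dz 0.102 turn 0.0
```

View pics/s4.png

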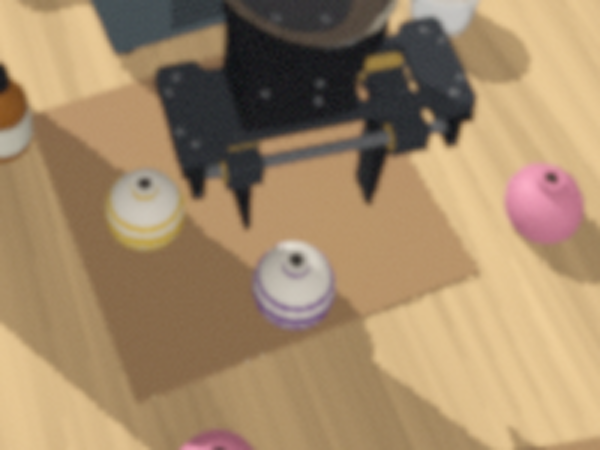

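The jaws are over purple at (294,285). Yellow is at (145,210) and the pinks are at (545,203) and (218,440), all clear.

```bash
python3 -m creep '[[0,-0.0005,0.02,0],[0,-0.0005,0.04,0],[0,-0.0005,0.06,0],[0,-0.0005,0.08,0],[0,-0.0005,0.09,0],[0,-0.0005,0.097,0],[0,-0.0005,0.1,0],[0,-0.0005,0.102,0],[0,-0.0005,0.102,0],[0,-0.0005,0.102,0]]' 0.8 12
python3 -m creep '[[0,0,0,0],[0,0,0,0],[0,0,0,0],[0,0,0,0],[0,0,0,0],[0,0,0,0],[0,0,0,0],[0,0,0,0]]' 0.4 12
python3 -m creep '[[0,0,-0.005,0],[0,0,-0.015,0],[0,0,-0.03,0],[0,0,-0.06,0],[0,0,-0.1,0],[0,0,-0.14,0],[0,0,-0.18,0],[0,0,-0.2,0],[0,0,-0.21,0],[0,0,-0.21,0],[0,0,-0.21,0]]'
python3 -m creep '[[0.01,-0.002,0,0],[0.03,-0.006,0,0],[0.07,-0.018,0,0],[0.11,-0.03,0,0],[0.15,-0.04,0,0],[0.19,-0.05,0,0],[0.23,-0.06,0,0],[0.27,-0.07,0,0],[0.31,-0.08,0,0],[0.35,-0.09,0,0],[0.39,-0.1,0,0],[0.43,-0.11,0,0],[0.47,-0.12,0,0],[0.5,-0.13,0,0],[0.52,-0.134,0,0],[0.528,-0.136,0,0],[0.528,-0.136,0,0],[0.528,-0.136,0,0],[0.528,-0.136,0,0]]'
python3 -c "
from h import *
go(.4306,.1226,85.3,.0815)"
```

```text
clock: 28.37
eef_pos: [0.523, -0.4145, 0.0325]
tool_rot: [179.9, 0.0, 85.3]
contact_force: [0.3, -1.3, -0.5]
finger_gap: 0.802
gripper_force: 0.0
clock: 29.03
eef_pos: [0.5227, -0.4142, 0.0318]
tool_rot: [180.0, 0.0, 85.3]
contact_force: [-0.5, 0.5, 3.3]
finger_gap: 0.579
gripper_force: 12.0
clock: 29.95
eef_pos: [0.5224, -0.4139, 0.2407]
tool_rot: [-180.0, -0.0, 85.3]
contact_force: [-0.2, 0.8, -1.7]
finger_gap: 0.583
gripper_force: 12.0
clock: 31.53
eef_pos: [0.43, 0.1222, 0.2411]
tool_rot: [-179.9, 0.0, 85.3]
contact_force: [-0.6, -0.1, -2.1]
finger_gap: 0.579
gripper_force: 12.0
clock 31.5 pos [0.43   0.1222 0.2411] rot [-1.7995e+02  1.0000e-02  8.5300e+01] F [-0.6 -0.1 -2.1] q6 12 gap 0.579 | shift [0.0004 0.0005] dz 0.1596 turn -0.0
```

Contact is expected at TCP z of about 0.0788.

```bash
python3 -m creep '[[0.0004,0,0.01,0],[0.0004,0,0.025,0],[0.0004,0,0.04,0],[0.0004,0,0.055,0],[0.0004,0,0.07,0],[0.0004,0,0.085,0],[0.0004,0,0.1,0],[0.0004,0,0.112,0],[0.0004,0,0.122,0],[0.0004,0,0.132,0],[0.0004,0,0.14,0],[0.0004,0,0.146,0],[0.0004,0,0.15,0],[0.0004,0,0.153,0],[0.0004,0,0.155,0],[0.0004,0,0.156,0],[0.0004,0,0.157,0],[0.0004,0,0.157,0],[0.0004,0,0.157,0]]'
python3 -m creep '[[0,0,0.001,0],[0,0,0.002,0],[0,0,0.003,0],[0,0,0.0035,0],[0,0,0.004,0],[0,0,0.004,0],[0,0,0.004,0]]'
python3 -m creep '[[0,0,0.0005,0],[0,0,0.001,0],[0,0,0.0015,0],[0,0,0.0018,0],[0,0,0.0018,0],[0,0,0.0018,0]]'
```

```text
clock: 33.12
eef_pos: [0.4301, 0.1236, 0.0848]
tool_rot: [180.0, -0.0, 85.4]
contact_force: [0.7, -0.6, -0.1]
finger_gap: 0.58
gripper_force: 12.0
clock: 33.7
eef_pos: [0.4301, 0.1235, 0.0806]
tool_rot: [-180.0, -0.0, 85.3]
contact_force: [-0.1, 0.1, -1.7]
finger_gap: 0.581
gripper_force: 12.0
clock: 34.2
eef_pos: [0.4301, 0.1235, 0.0788]
tool_rot: [-180.0, -0.0, 85.3]
contact_force: [0.4, -0.9, -1.2]
finger_gap: 0.585
gripper_force: 12.0
```

```bash
python3 -m creep '[[0,0,0,0],[0,0,0,0],[0,0,0,0],[0,0,0,0]]' 0.7
python3 -m creep '[[0,0,-0.004,0],[0,0,-0.012,0],[0,0,-0.025,0],[0,0,-0.045,0],[0,0,-0.07,0],[0,0,-0.1,0],[0,0,-0.135,0],[0,0,-0.155,0],[0,0,-0.165,0],[0,0,-0.165,0],[0,0,-0.165,0]]' 0.7
python3 - <<'E'
from h import *
p,d=snap("top","t3");P=pts("top",d)
for c in("yel",440,289),:
    _,u,v=c
    w=P[v-25:v+26,u-25:u+26].reshape(-1,3);m=(w[:,2]>.02)&(w[:,2]<.11)
    if m.any(): print(c,((w[m].max(0)+w[m].min(0))/2).round(4),(w[m].max(0)-w[m].min(0)).round(3))
go(.443,-.3257,85.3,.15)
E
```

```text
clock: 34.53
eef_pos: [0.4301, 0.1235, 0.0789]
tool_rot: [180.0, -0.0, 85.3]
contact_force: [-0.3, -0.0, 0.2]
finger_gap: 0.696
gripper_force: 0.0
clock: 35.45
eef_pos: [0.4299, 0.1235, 0.2443]
tool_rot: [179.9, -0.0, 85.3]
contact_force: [1.1, -0.4, -0.5]
finger_gap: 0.703
gripper_force: 0.0
('yel', 440, 289) [ 0.4435 -0.3255  0.04  ] [0.054 0.057 0.039]
clock 35.5 pos [0.4297 0.1234 0.2436] rot [-179.98   -0.     85.34] F [ 0.3 -0.7 -0. ] q6 12 gap 0.702 | shift [-0.4466  0.0498] dz 0.0936 turn 0.0
```

```bash
python3 -m creep '[[-0.02,0.002,0,0],[-0.05,0.005,0,0],[-0.4465,0.0498,0,0],[-0.4465,0.0498,0,0],[-0.4465,0.0498,0,0],[-0.4465,0.0498,0,0],[-0.4465,0.0498,0,0],[-0.4465,0.0498,0,0],[-0.4465,0.0498,0,0],[-0.4465,0.0498,0,0],[-0.4465,0.0498,0,0],[-0.4465,0.0498,0,0],[-0.4465,0.0498,0.02,0],[-0.4465,0.0498,0.05,0],[-0.4465,0.0498,0.08,0],[-0.4465,0.0498,0.1,0],[-0.4465,0.0498,0.11,0],[-0.4465,0.0498,0.11,0],[-0.4465,0.0498,0.11,0],[-0.4465,0.0498,0.11,0]]' 0.8
python3 -c "
from h import *
go(.443,-.3257,85.3,.0325)
p,d=snap('side','s5');crop(p,230,270,430,420,3,'s5')"
```

```text
clock: 37.17
eef_pos: [0.4439, -0.3258, 0.1347]
tool_rot: [179.9, 0.0, 85.3]
contact_force: [-0.1, -0.6, -0.1]
finger_gap: 0.801
gripper_force: 0.0
clock 37.2 pos [ 0.4439 -0.3258  0.1347] rot [1.7994e+02 4.0000e-02 8.5350e+01] F [-0.1 -0.6 -0.1] q6 -39 gap 0.801 | shift [ 0.0001 -0.0009] dz 0.1022 turn 0.0
```

View pics/s5.png

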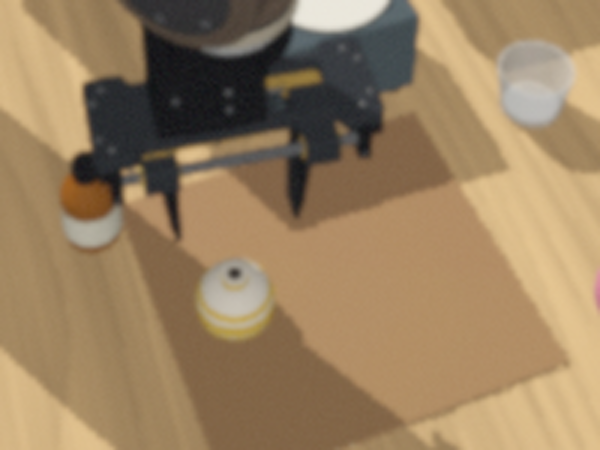

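The jaws are over yellow at (235,298), and the bottle at (92,205) stands clear of the descent.

```bash
python3 -m creep '[[0,-0.0005,0.02,0],[0,-0.0005,0.04,0],[0,-0.0005,0.06,0],[0,-0.0005,0.08,0],[0,-0.0005,0.09,0],[0,-0.0005,0.097,0],[0,-0.0005,0.1,0],[0,-0.0005,0.102,0],[0,-0.0005,0.102,0],[0,-0.0005,0.102,0]]' 0.8 12
python3 -m creep '[[0,0,0,0],[0,0,0,0],[0,0,0,0],[0,0,0,0],[0,0,0,0],[0,0,0,0],[0,0,0,0],[0,0,0,0]]' 0.4 12
python3 -m creep '[[0,0,-0.005,0],[0,0,-0.015,0],[0,0,-0.03,0],[0,0,-0.06,0],[0,0,-0.1,0],[0,0,-0.14,0],[0,0,-0.18,0],[0,0,-0.2,0],[0,0,-0.21,0],[0,0,-0.21,0],[0,0,-0.21,0]]'
python3 -m creep '[[0.01,-0.001,0,0],[0.03,-0.003,0,0],[0.07,-0.006,0,0],[0.11,-0.01,0,0],[0.15,-0.013,0,0],[0.19,-0.017,0,0],[0.23,-0.02,0,0],[0.27,-0.024,0,0],[0.31,-0.028,0,0],[0.35,-0.032,0,0],[0.39,-0.036,0,0],[0.43,-0.04,0,0],[0.47,-0.043,0,0],[0.51,-0.046,0,0],[0.535,-0.048,0,0],[0.545,-0.049,0,0],[0.55,-0.049,0,0],[0.55,-0.049,0,0],[0.55,-0.049,0,0]]'
python3 -c "
from h import *
go(.4391,.2263,85.3,.0815)"
```

```text
clock: 38.05
eef_pos: [0.4432, -0.3258, 0.0325]
tool_rot: [179.9, 0.0, 85.3]
contact_force: [0.5, -0.3, 0.6]
finger_gap: 0.797
gripper_force: 0.0
clock: 38.72
eef_pos: [0.443, -0.3255, 0.032]
tool_rot: [180.0, 0.0, 85.3]
contact_force: [-0.9, 1.6, 5.1]
finger_gap: 0.582
gripper_force: 12.0
clock: 39.63
eef_pos: [0.4426, -0.3252, 0.2411]
tool_rot: [-180.0, -0.0, 85.3]
contact_force: [-0.4, -0.3, -1.4]
finger_gap: 0.583
gripper_force: 12.0
clock: 41.22
eef_pos: [0.4385, 0.2257, 0.2412]
tool_rot: [-179.9, 0.0, 85.3]
contact_force: [0.1, -0.4, -1.9]
finger_gap: 0.58
gripper_force: 12.0
clock 41.2 pos [0.4385 0.2257 0.2412] rot [-1.7993e+02  4.0000e-02  8.5320e+01] F [ 0.1 -0.4 -1.9] q6 24 gap 0.580 | shift [0.0006 0.0005] dz 0.1597 turn 0.0
```

```bash
cat >> h.py <<'E'
def chamber(P):
    a=np.radians(-4.72);q=P-[.4827,.1705,.05];K=np.stack([q[...,0]*np.cos(a)+q[...,1]*np.sin(a),-q[...,0]*np.sin(a)+q[...,1]*np.cos(a),q[...,2]],-1)
    return K
E
python3 - <<'E'
from h import *
for n in("side","top"):
    p,d=snap(n,n+"5");K=chamber(pts(n,d))
    m=(d>0)&(abs(K[...,0])<.095)&(abs(K[...,1])<.1)&(K[...,2]>.03)&(K[...,2]<.06)
    l,lab,st,ce=cv2.connectedComponentsWithStats(m.astype(np.uint8))
    for i in range(1,l):
        if st[i,4]>8:
            k=K[lab==i];print(n,st[i,4],k.mean(0).round(3),k.max(0).round(3))
E
```

```text
side 153 [0.043 0.042 0.039] [0.068 0.063 0.052]
side 18 [ 0.042 -0.048  0.047] [ 0.055 -0.032  0.052]
side 17 [-0.05  -0.049  0.048] [-0.041 -0.032  0.055]
top 376 [0.045 0.049 0.039] [0.07  0.076 0.056]
top 399 [ 0.044 -0.052  0.039] [ 0.071 -0.026  0.057]
top 404 [-0.047 -0.053  0.039] [-0.022 -0.027  0.055]
```

The other three stand in their places, so I'll lower yellow into the near left.

```bash
python3 -m creep '[[0.0004,0,0.01,0],[0.0004,0,0.025,0],[0.0004,0,0.04,0],[0.0004,0,0.055,0],[0.0004,0,0.07,0],[0.0004,0,0.085,0],[0.0004,0,0.1,0],[0.0004,0,0.112,0],[0.0004,0,0.122,0],[0.0004,0,0.132,0],[0.0004,0,0.14,0],[0.0004,0,0.146,0],[0.0004,0,0.15,0],[0.0004,0,0.153,0],[0.0004,0,0.155,0],[0.0004,0,0.156,0],[0.0004,0,0.157,0],[0.0004,0,0.157,0],[0.0004,0,0.157,0]]'
python3 -m creep '[[0,0,0.001,0],[0,0,0.002,0],[0,0,0.003,0],[0,0,0.0035,0],[0,0,0.004,0],[0,0,0.004,0],[0,0,0.004,0]]'
python3 -m creep '[[0,0,0.0005,0],[0,0,0.001,0],[0,0,0.0015,0],[0,0,0.0017,0],[0,0,0.0017,0],[0,0,0.0017,0]]'
```

```text
clock: 42.9
eef_pos: [0.4389, 0.2271, 0.085]
tool_rot: [180.0, -0.0, 85.3]
contact_force: [-1.3, -0.3, -1.7]
finger_gap: 0.584
gripper_force: 12.0
clock: 43.48
eef_pos: [0.4388, 0.2271, 0.0808]
tool_rot: [-180.0, -0.0, 85.3]
contact_force: [0.4, -0.7, -1.9]
finger_gap: 0.578
gripper_force: 12.0
clock: 43.98
eef_pos: [0.4388, 0.2271, 0.0791]
tool_rot: [-180.0, -0.0, 85.3]
contact_force: [0.2, 0.4, -1.4]
finger_gap: 0.584
gripper_force: 12.0
```

```bash
python3 -m creep '[[0,0,0,0],[0,0,0,0],[0,0,0,0],[0,0,0,0]]' 0.7
python3 -m creep '[[0,0,-0.004,0],[0,0,-0.012,0],[0,0,-0.025,0],[0,0,-0.045,0],[0,0,-0.07,0],[0,0,-0.1,0],[0,0,-0.135,0],[0,0,-0.155,0],[0,0,-0.165,0],[0,0,-0.165,0],[0,0,-0.165,0]]' 0.7
python3 -m creep '[[-0.02,0.002,0,0],[-0.06,0.006,0,0],[-0.6,0.06,0,0],[-0.6,0.06,0,0],[-0.6,0.06,0,0],[-0.6,0.06,0,0],[-0.6,0.06,0,0],[-0.6,0.06,0,0],[-0.6,0.06,0,0],[-0.6,0.06,0,0],[-0.6,0.06,0,0],[-0.6,0.06,0,0],[-0.6,0.06,0,0],[-0.6,0.06,0,0],[-0.6,0.06,0,0],[-0.6,0.06,0,0],[-0.6,0.06,0,0],[-0.6,0.06,0,0]]'
python3 - <<'E'
from h import *
go(.4955,-.110)
p,d=snap("top","t6");P=pts("top",d);K=chamber(P)
m=(d>0)&(abs(K[...,0])<.095)&(abs(K[...,1])<.1)&(K[...,2]>.03)&(K[...,2]<.06)
l,lab,st,ce=cv2.connectedComponentsWithStats(m.astype(np.uint8))
for i in range(1,l):
    if st[i,4]>8: k=K[lab==i];print(st[i,4],k.mean(0).round(3),k.max(0).round(3))
m=(P[...,2]>.106)&(P[...,2]<.125)&(np.hypot(P[...,0]-.4955,P[...,1]+.11)<.035)
xy=(P[m][:,:2]*1000).astype(np.float32);print(len(xy),cv2.minAreaRect(xy),xy.mean(0));c=np.cov((xy-xy.mean(0)).T);w,v=np.linalg.eigh(c);print(w,v[:,1],np.degrees(np.arctan2(v[1,1],v[0,1])))
a=cv2.resize(p[170:300,310:390],None,fx=5,fy=5,interpolation=2)
b=cv2.resize(p[190:345,140:310],None,fx=2.3,fy=2.3,interpolation=2)
h=max(a.shape[0],b.shape[0]);pad=lambda i:cv2.copyMakeBorder(i,0,h-i.shape[0],0,0,0)
o=np.hstack([pad(a),pad(b)]);o=o[:600,:800];cv2.imwrite("pics/t6.png",o[:,:,::-1])
E
```

```text
clock: 44.32
eef_pos: [0.4389, 0.2271, 0.0792]
tool_rot: [180.0, -0.0, 85.3]
contact_force: [-0.4, 0.1, 0.7]
finger_gap: 0.699
gripper_force: 0.0
clock: 45.23
eef_pos: [0.4387, 0.227, 0.2447]
tool_rot: [179.9, -0.0, 85.3]
contact_force: [-0.0, -0.6, -0.5]
finger_gap: 0.698
gripper_force: 0.0
clock: 46.73
eef_pos: [0.4494, -0.3752, 0.2428]
tool_rot: [-179.9, -0.1, 85.3]
contact_force: [-0.5, -0.0, -0.6]
finger_gap: 0.698
gripper_force: 0.0
clock 46.7 pos [ 0.4494 -0.3752  0.2428] rot [-1.799e+02 -1.100e-01  8.531e+01] F [-0.5 -0.  -0.6] q6 -42 gap 0.698 | shift [0.2681 0.0243] dz None turn None
397 [0.045 0.05  0.039] [0.07  0.078 0.057]
394 [ 0.045 -0.052  0.039] [ 0.071 -0.027  0.055]
407 [-0.047  0.051  0.039] [-0.022  0.079  0.057]
407 [-0.047 -0.053  0.039] [-0.022 -0.027  0.056]
103 ((495.53179931640625, -111.01148223876953), (11.794949531555176, 41.9140625), 51.613555908203125) [ 495.56375 -110.95907]
[ 12.50219947 147.91037643] [-0.77600921  0.63072158] 140.89662081593994
```

View pics/t6.png

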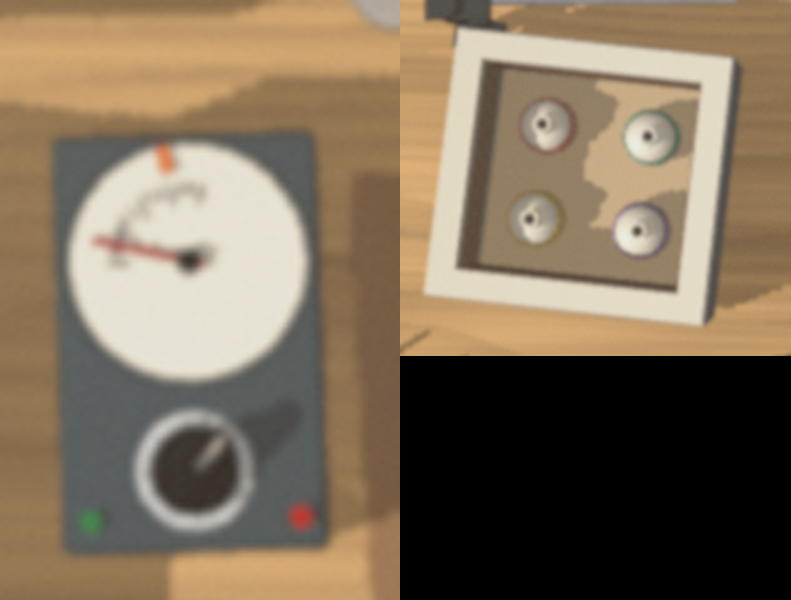

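The dial shows the pointer tip at (95,240) and the mark at (166,158), about the centre (189,261). The bar's lit end points to the upper right of (193,470). In the right half, the four flasks stand upright in the chamber. The pointer needs about 64.6° clockwise, so the knob needs 194°.

```bash
python3 -m creep '[[0.02,0.002,0,-3],[0.06,0.006,0,-8],[0.1,0.01,0,-15],[0.14,0.013,0,-22],[0.18,0.016,0,-29],[0.22,0.02,0,-36],[0.25,0.023,0,-43],[0.267,0.0244,0,-50],[0.267,0.0244,0.02,-56],[0.267,0.0244,0.05,-56],[0.267,0.0244,0.075,-56],[0.267,0.0244,0.08,-56],[0.267,0.0244,0.08,-56],[0.267,0.0244,0.08,-56]]' 0.4
python3 -c "
from h import *
go(.4955,-.111,141.3,.1175)"
```

```text
clock: 47.95
eef_pos: [0.4961, -0.1112, 0.165]
tool_rot: [180.0, 0.0, 141.4]
contact_force: [0.1, 0.1, 0.6]
finger_gap: 0.397
gripper_force: 0.0
clock 48.0 pos [ 0.4961 -0.1112  0.165 ] rot [1.7999e+02 2.0000e-02 1.4138e+02] F [0.1 0.1 0.6] q6 -71 gap 0.397 | shift [ 0.0006 -0.0002] dz 0.0475 turn 0.1
```

```bash
python3 -m creep '[[0.0005,0,0.015,0],[0.0005,0,0.03,0],[0.0005,0,0.04,0],[0.0005,0,0.045,0],[0.0005,0,0.0475,0],[0.0005,0,0.0475,0],[0.0005,0,0.0475,0]]' 0.4 15
python3 -m creep '[[0,0,0,0],[0,0,0,0],[0,0,0,0],[0,0,0,0],[0,0,0,0],[0,0,0,0],[0,0,0,0],[0,0,0,0],[0,0,0,0],[0,0,0,0]]' 0 15
python3 -m creep '[[0,0,0,2],[0,0,0,7],[0,0,0,13],[0,0,0,19],[0,0,0,25],[0,0,0,31],[0,0,0,37],[0,0,0,43],[0,0,0,49],[0,0,0,55],[0,0,0,61],[0,0,0,67],[0,0,0,73],[0,0,0,79],[0,0,0,85],[0,0,0,91],[0,0,0,95],[0,0,0,97],[0,0,0,97],[0,0,0,97]]' 0 15
python3 -c "
from h import *
go(.4955,-.111,47.3,.1175)"
```

```text
clock: 48.53
eef_pos: [0.4958, -0.1115, 0.1172]
tool_rot: [180.0, 0.0, 141.3]
contact_force: [-0.3, -0.0, 0.6]
finger_gap: 0.396
gripper_force: 0.0
clock: 49.37
eef_pos: [0.4951, -0.1119, 0.1168]
tool_rot: [-179.9, -0.0, 141.4]
contact_force: [-3.7, -6.1, 3.7]
finger_gap: 0.126
gripper_force: 15.0
clock: 51.03
eef_pos: [0.4942, -0.1119, 0.1168]
tool_rot: [-179.9, 0.1, 44.4]
contact_force: [-8.9, -7.2, 6.8]
finger_gap: 0.127
gripper_force: 15.0
clock 51.0 pos [ 0.4942 -0.1119  0.1168] rot [-1.7991e+02  1.2000e-01  4.4350e+01] F [-8.9 -7.2  6.8] q6 26 gap 0.127 | shift [0.0016 0.0002] dz -0.0007 turn -2.9
```

```bash
python3 -m creep '[[-0.001,0,0,2],[-0.001,0,0,7],[-0.001,0,0,13],[-0.001,0,0,19],[-0.001,0,0,25],[-0.001,0,0,31],[-0.001,0,0,37],[-0.001,0,0,43],[-0.001,0,0,49],[-0.001,0,0,55],[-0.001,0,0,61],[-0.001,0,0,67],[-0.001,0,0,73],[-0.001,0,0,79],[-0.001,0,0,85],[-0.001,0,0,91],[-0.001,0,0,95],[-0.001,0,0,97],[-0.001,0,0,97],[-0.001,0,0,97]]' 0 15
python3 - <<'E'
from h import *
go(.4955,-.111)
p,d=snap("top","t7");q,_=snap("side","s7")
a=cv2.resize(p[185:245,310:390],None,fx=5,fy=5,interpolation=2);b=cv2.resize(q[235:315,275:375],None,fx=4,fy=4,interpolation=2)
h=320;pad=lambda i:cv2.copyMakeBorder(i,0,h-i.shape[0],0,0,0)
cv2.imwrite("pics/t7.png",np.hstack([pad(a),pad(b)])[:,:,::-1])
E
```

```text
clock: 52.7
eef_pos: [0.4942, -0.1112, 0.1168]
tool_rot: [180.0, 0.1, -52.7]
contact_force: [-3.1, 6.9, 5.9]
finger_gap: 0.127
gripper_force: 15.0
clock 52.7 pos [ 0.4942 -0.1112  0.1168] rot [ 1.7999e+02  1.2000e-01 -5.2680e+01] F [-3.1  6.9  5.9] q6 122 gap 0.127 | shift [ 0.0007 -0.0012] dz None turn None
```

View pics/t7.png

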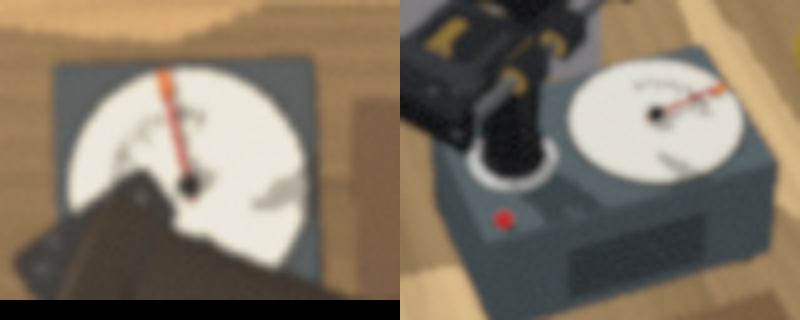

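The pointer tip and the mark coincide at about (165,80) in the left view, and the side view agrees. I'll release, lift and locate the lid grip.

```bash
python3 -m creep '[[0,0,0,0],[0,0,0,0],[0,0,0,0],[0,0,0,0],[0,0,0,0]]' 0.4
python3 -m creep '[[0,0,-0.005,0],[0,0,-0.015,0],[0,0,-0.04,-4],[0,0,-0.07,-11],[0,0,-0.1,-18],[0,0,-0.13,-25],[0,0,-0.16,-32],[0,0,-0.18,-39],[0,0,-0.19,-46],[0,0,-0.19,-53],[0,0,-0.19,-60],[0,0,-0.19,-67],[0,0,-0.19,-74],[0,0,-0.19,-81],[0,0,-0.19,-88],[0,0,-0.19,-95],[0,0,-0.19,-102],[0,0,-0.19,-109],[0,0,-0.19,-116],[0,0,-0.19,-120]]' 0.8
python3 - <<'E'
from h import *
f=np.load("t6.npz");P=pts("top",f["d"])
m=(P[...,2]>.205)&(P[...,2]<.235)&(np.hypot(P[...,0]-.67,P[...,1]-.135)<.04)
g=(P[m].max(0)+P[m].min(0))/2;print(m.sum(),g,P[m].mean(0),P[m].max(0)-P[m].min(0))
go(g[0],g[1],102,.207)
p,d=snap("top","t8");crop(p,310,185,390,245,5,"t8")
K=chamber(pts("top",d))
m=(d>0)&(abs(K[...,0])<.095)&(abs(K[...,1])<.1)&(K[...,2]>.03)&(K[...,2]<.06)
l,lab,st,ce=cv2.connectedComponentsWithStats(m.astype(np.uint8))
for i in range(1,l):
    if st[i,4]>8: k=K[lab==i];print(st[i,4],k.mean(0).round(3),k.max(0).round(3))
E
```

```text
clock: 53.22
eef_pos: [0.4948, -0.1122, 0.1166]
tool_rot: [-180.0, -0.0, -52.7]
contact_force: [-0.6, 0.3, -0.2]
finger_gap: 0.383
gripper_force: 0.0
clock: 54.88
eef_pos: [0.4945, -0.112, 0.3076]
tool_rot: [180.0, -0.0, 67.7]
contact_force: [-0.0, 0.7, 0.3]
finger_gap: 0.799
gripper_force: 0.0
123 [0.67004465 0.13659236 0.21867049] [0.66945315 0.13555497 0.2219921 ] [0.02238852 0.02296094 0.02543829]
clock 54.9 pos [ 0.4945 -0.112   0.3076] rot [179.96  -0.    67.73] F [-0.   0.7  0.3] q6 2 gap 0.799 | shift [0.2966 0.0682] dz 0.1006 turn -34.3
406 [0.045 0.05  0.039] [0.071 0.077 0.056]
397 [ 0.044 -0.053  0.039] [ 0.07  -0.026  0.058]
406 [-0.047  0.051  0.039] [-0.022  0.079  0.056]
399 [-0.048 -0.053  0.039] [-0.022 -0.027  0.057]
```

```bash
python3 -m creep '[[0.02,0.005,0,-3],[0.06,0.014,0,-8],[0.1,0.023,0,-15],[0.14,0.032,0,-22],[0.18,0.041,0,-29],[0.22,0.05,0,-34],[0.26,0.06,0,-34.3],[0.285,0.065,0,-34.3],[0.296,0.068,0,-34.3],[0.296,0.068,0,-34.3],[0.296,0.068,0,-34.3]]' 0.8
python3 -m creep '[[0,0,0.02,0],[0,0,0.05,0],[0,0,0.075,0],[0,0,0.09,0],[0,0,0.098,0],[0,0,0.1,0],[0,0,0.1,0],[0,0,0.1,0]]' 0.8
python3 -c "
from h import *
go(.6697,.1358,102,.207)"
python3 -m creep '[[0,0,0,0],[0,0,0,0],[0,0,0,0],[0,0,0,0],[0,0,0,0],[0,0,0,0],[0,0,0,0],[0,0,0,0],[0,0,0,0],[0,0,0,0],[0,0,0,0],[0,0,0,0],[0,0,0,0],[0,0,0,0]]' 0 15
python3 - <<'E'
from h import *
s=manip.get_state()
piv=np.array([.6352,.2945]);e=s["eef_pos"][:2]
Rm=R.from_euler('xyz',s["tool_rot"],degrees=True).as_matrix()
k=np.radians(-4.72);c=np.array([.4827,.1705])+[-.02*np.cos(k)-.106*np.sin(k),-.02*np.sin(k)+.106*np.cos(k)]
ang=lambda v:np.degrees(np.arctan2(v[1],v[0]))
print(e,np.linalg.norm(e-piv),"closed grip",c,"angle to shut",(ang(e-piv)-ang(c-piv))%360)
for a in range(5,101,5):
    t=-np.radians(a);v=e-piv;w=np.array([v[0]*np.cos(t)-v[1]*np.sin(t),v[0]*np.sin(t)+v[1]*np.cos(t)])+piv-e
    print(a,(Rm.T@[*w,0])[:2].round(4))
E
```

```text
clock: 55.85
eef_pos: [0.6711, 0.1344, 0.3067]
tool_rot: [-180.0, 0.0, 101.6]
contact_force: [0.0, 0.1, 0.5]
finger_gap: 0.797
gripper_force: 0.0
clock: 56.52
eef_pos: [0.6719, 0.1343, 0.2081]
tool_rot: [179.9, 0.0, 101.6]
contact_force: [0.5, -0.3, 0.8]
finger_gap: 0.8
gripper_force: 0.0
clock 56.5 pos [0.6719 0.1343 0.2081] rot [1.7989e+02 1.0000e-02 1.0160e+02] F [ 0.5 -0.3  0.8] q6 -6 gap 0.800 | shift [ 0.0019 -0.0018] dz 0.0011 turn -0.4
clock: 57.68
eef_pos: [0.6715, 0.1348, 0.2066]
tool_rot: [-180.0, -0.0, 101.6]
contact_force: [-0.8, -0.1, 0.0]
finger_gap: 0.247
gripper_force: 15.0
[0.6714763  0.13483131] 0.16373777842019158 closed grip [0.47149018 0.27778625] angle to shut 96.97081695245308
5 [ 0.0003 -0.0143]
10 [ 0.0019 -0.0285]
15 [ 0.0047 -0.0425]
20 [ 0.0087 -0.0562]
25 [ 0.0139 -0.0695]
30 [ 0.0203 -0.0823]
35 [ 0.0277 -0.0945]
40 [ 0.0362 -0.106 ]
45 [ 0.0456 -0.1167]
50 [ 0.0559 -0.1266]
55 [ 0.0671 -0.1355]
60 [ 0.079  -0.1434]
65 [ 0.0915 -0.1503]
70 [ 0.1046 -0.156 ]
75 [ 0.1181 -0.1606]
80 [ 0.132 -0.164]
85 [ 0.1461 -0.1661]
90 [ 0.1604 -0.167 ]
95 [ 0.1747 -0.1667]
100 [ 0.1889 -0.1651]
```

```bash
python3 -m creep '[[0,-0.004,0,1.5],[0.0003,-0.0143,0,5],[0.0019,-0.0285,0,10],[0.0047,-0.0425,0,15],[0.0087,-0.0562,0,20],[0.0139,-0.0695,0,25],[0.0203,-0.0823,0,30],[0.0277,-0.0945,0,35],[0.0362,-0.106,0,40],[0.0456,-0.1167,0,45],[0.0559,-0.1266,0,50],[0.0671,-0.1355,0,55],[0.074,-0.1405,0,58],[0.079,-0.1434,0,60],[0.079,-0.1434,0,60]]' 0 15
python3 - <<'E'
from h import *
s=manip.get_state()
piv=np.array([.6352,.2945]);e=s["eef_pos"][:2]
Rm=R.from_euler('xyz',s["tool_rot"],degrees=True).as_matrix()
c=np.array([.4715,.2778]);ang=lambda v:np.degrees(np.arctan2(v[1],v[0]))
print(e,np.linalg.norm(e-piv),"angle to shut",(ang(e-piv)-ang(c-piv))%360)
for a in range(5,46,5):
    t=-np.radians(a);v=e-piv;w=np.array([v[0]*np.cos(t)-v[1]*np.sin(t),v[0]*np.sin(t)+v[1]*np.cos(t)])+piv-e
    print(a,(Rm.T@[*w,0])[:2].round(4))
E
```

```text
clock: 58.93
eef_pos: [0.5133, 0.1834, 0.2065]
tool_rot: [-179.9, 0.2, 41.5]
contact_force: [-6.8, -4.8, 1.2]
finger_gap: 0.248
gripper_force: 15.0
[0.5132814  0.18336937] 0.16496715704921827 angle to shut 36.524713044501624
5 [ 0.0004 -0.0144]
10 [ 0.0021 -0.0287]
15 [ 0.005  -0.0428]
20 [ 0.0092 -0.0566]
25 [ 0.0145 -0.0699]
30 [ 0.0209 -0.0828]
35 [ 0.0285 -0.095 ]
40 [ 0.0371 -0.1066]
45 [ 0.0467 -0.1173]
```

```bash
python3 -m creep '[[0,-0.004,0,1.5],[0.0004,-0.0144,0,5],[0.0021,-0.0287,0,10],[0.005,-0.0428,0,15],[0.0092,-0.0566,0,20],[0.0145,-0.0699,0,25],[0.018,-0.077,0,28],[0.0209,-0.0828,0,30],[0.0235,-0.0877,0,32],[0.026,-0.0915,0,33.5],[0.0275,-0.0937,0,34.5],[0.0285,-0.095,0,35],[0.0285,-0.095,0,35]]' 0 15
python3 -m creep '[[0.0005,-0.001,0,0.5],[0.001,-0.002,0,1],[0.0015,-0.003,0,1.5],[0.0018,-0.0035,0,1.5],[0.0018,-0.0035,0,1.5]]' 0 15
python3 -c "
from h import *
s=manip.get_state();print(R.from_euler('xyz',s['tool_rot'],degrees=True).as_matrix().T@s['contact_force']);go(.4715,.2778)"
```

```text
clock: 60.02
eef_pos: [0.4707, 0.2731, 0.2064]
tool_rot: [180.0, 0.3, 6.6]
contact_force: [-14.1, -1.2, 6.6]
finger_gap: 0.247
gripper_force: 15.0
clock: 60.43
eef_pos: [0.472, 0.2764, 0.2062]
tool_rot: [179.9, 0.4, 5.1]
contact_force: [-14.5, -2.9, 4.4]
finger_gap: 0.251
gripper_force: 15.0
[-14.7736261    1.55718423  -4.26336159]
clock 60.4 pos [0.472  0.2764 0.2062] rot [179.93   0.37   5.14] F [-14.5  -2.9   4.4] q6 108 gap 0.251 | shift [-0.0004 -0.0014] dz None turn None
```

```bash
for i in 1; do :; done
python3 -m creep '[[-0.0005,-0.001,0,0.3],[-0.001,-0.002,0,0.6],[-0.001,-0.002,0,0.6],[-0.001,-0.002,0,0.6]]' 0 15
python3 -m creep '[[0,-0.001,0,0.3],[0,-0.002,0,0.6],[0,-0.002,0,0.6],[0,-0.002,0,0.6]]' 0 15
python3 -m creep '[[0,-0.001,0,0.3],[0,-0.002,0,0.6],[0,-0.002,0,0.6],[0,-0.002,0,0.6]]' 0 15
```

```text
clock: 60.77
eef_pos: [0.4717, 0.2785, 0.2063]
tool_rot: [180.0, 0.2, 4.5]
contact_force: [-9.1, -1.2, 1.1]
finger_gap: 0.25
gripper_force: 15.0
clock: 61.1
eef_pos: [0.4715, 0.2805, 0.2062]
tool_rot: [180.0, 0.3, 3.9]
contact_force: [-9.9, -0.8, 1.6]
finger_gap: 0.247
gripper_force: 15.0
clock: 61.43
eef_pos: [0.4715, 0.2813, 0.2062]
tool_rot: [179.8, 0.3, 3.3]
contact_force: [-8.9, -9.8, 3.6]
finger_gap: 0.251
gripper_force: 15.0
```

The force rise shows the stop has been reached. I'll release, lift away and check.

```bash
python3 -m creep '[[0,0.001,0,0],[0,0.001,0,0],[0,0.001,0,0],[0,0.001,0,0],[0,0.001,0,0],[0,0.001,0,0]]' 0.6
python3 -m creep '[[0,0,-0.01,0],[0,0,-0.03,0],[0,0,-0.06,0],[0,0,-0.09,0],[-0.03,-0.05,-0.1,0],[-0.05,-0.09,-0.1,0],[-0.05,-0.13,-0.1,0],[-0.05,-0.17,-0.1,0],[-0.05,-0.21,-0.1,0],[-0.05,-0.25,-0.1,0],[-0.05,-0.27,-0.1,0],[-0.05,-0.27,-0.1,0],[-0.05,-0.27,-0.1,0]]'
python3 - <<'E'
from h import *
go(.4715,.2778)
p,d=snap("top","t9")
crop(p,140,80,440,305,2.6,"t9")
P=pts("top",d)
m=(P[...,2]>.205)&(P[...,2]<.235)&(np.hypot(P[...,0]-.4715,P[...,1]-.279)<.03);g=P[m].mean(0)
piv=np.array([.6352,.2945]);ang=lambda v:np.degrees(np.arctan2(v[1],v[0]))
print(g,"lid deg",(ang(g[:2]-piv)-ang(np.array([.4715,.2778])-piv)))
E
```

```text
clock: 61.93
eef_pos: [0.4734, 0.2819, 0.2067]
tool_rot: [-180.0, -0.0, 3.3]
contact_force: [-0.2, 0.3, 0.2]
finger_gap: 0.583
gripper_force: 0.0
clock: 63.02
eef_pos: [0.407, 0.5496, 0.3063]
tool_rot: [180.0, 0.0, 3.5]
contact_force: [0.4, -0.5, 0.4]
finger_gap: 0.6
gripper_force: 0.0
clock 63.0 pos [0.407  0.5496 0.3063] rot [1.7997e+02 2.0000e-02 3.4600e+00] F [ 0.4 -0.5  0.4] q6 134 gap 0.600 | shift [0.048  0.2752] dz None turn None
[0.47130485 0.27917765 0.22195173] lid deg -0.48394216933439793
```

View pics/t9.png

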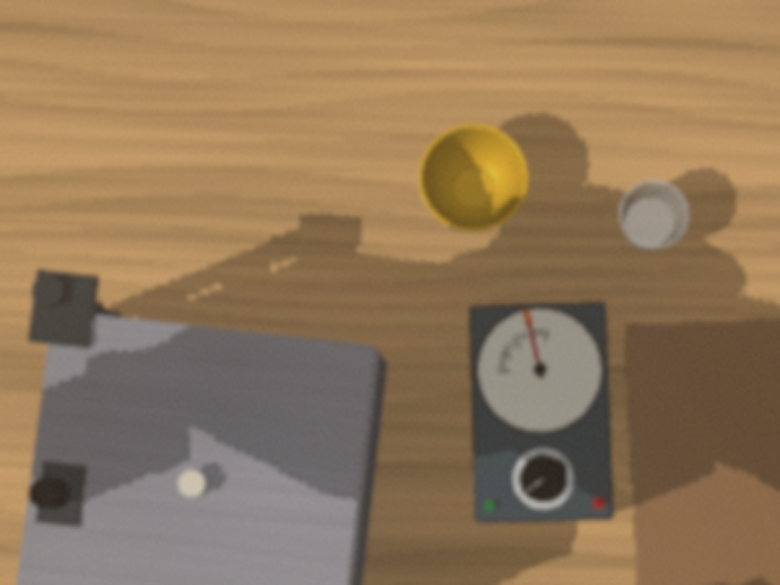

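View pics/t8.png

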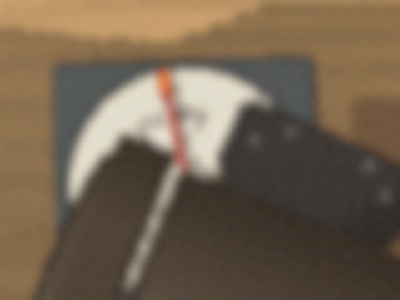

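The lid lies square on the kiln at about 0°, with its grip at (48,492). The pointer covers the mark at (527,315), and the bowl and cup have not moved. The earlier crop also shows the pointer on the mark at (165,85). I'm handing the job in.

```bash
python3 -c "from bench import manip;print(manip.job_done())"
```

```text
the job is handed in; nothing more can be done
None
```

I handed the job in after 63 s of robot time: the four flasks that were present (blue was absent) stood upright on the shelf when last seen before the lid closed. The lid is shut against its stop and the red pointer lies on the orange mark; I never touched the bowl, cup or bottle, and the hand-in returned no verdict.

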